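# Zero the stall scale and weigh a set of coasters

## Robot

A 6-joint arm with a two-finger parallel gripper is mounted at the origin on the work surface. World frame = base frame: x ahead of the robot, y to its left, z up, the work surface at z = 0. Lengths are in mm, angles in rad, forces in N, time in s.
With the tool pointing down it reaches from about 400 to 925 mm from the base axis. Payload 12.5 kg.
Tool frame: the origin (TCP) lies at the very end of the fingers, on their centre line; the grasp point (between the pads) lies 19 mm behind it; z points along the fingers, y is the line along which they close (so a half turn about z gives the same grasp; the last joint's range is limited). The gripper opens to 95 mm and grips with 3 to 60 N. Pads are 20 mm wide; open, the fingers measure 119 mm over their backs; the gripper's body (75 mm by 180 mm) begins 59 mm behind the grasp point.
Start: joints at [1.238, 0.491, 1.559, -0, 1.092, -0.106], TCP at [140.52, 609.019, 183.161] pointing down, gripper open.
Joint ranges: [-3.1, 3.1], [-0.84, 2.19], [0.05, 2.79], [-1.13, 4.28], [0.06, 2.93], [-2.69, 2.69]. Speed limits (rad/s): [2.22, 2.22, 2.79, 3.14, 3.14, 3.14].

## Interface

Orientations are given as a 3x3 rotation matrix whose columns are the frame's x, y, z axes.
In Python, from rig import robot gives the robot as it stands. The module is installed in compiled form; this text tells all that it offers.
- The arm moves only by the tool send_rows, never from a script. Its argument "increments" is a list of rows, each a list of 7 numbers: the turn, a rotation vector about the tool's x, y, z as a fraction of full scale, then the shift along the tool's x, y, z as a fraction of full scale, then the opening, from 0 (shut) to 1 (fully open). In form: [[wx, wy, wz, dx, dy, dz, hand], ...]. A call has 1 to 8 rows; each row is the pose to reach, as a shift and turn from the pose commanded when the call began, along the tool's axes at that moment, turning the shorter way round; what a row does not reach only later rows make up. Full scale, the value 1, is 100 mm for a shift and pi rad for a turn. A row lasts 1/8 s, in which the tool goes at most 62.5 mm and 10.7 degrees, less where a joint would pass 70% of its speed; a pose out of reach is approached as far as the arm can. A call with a number of a shift or a turn outside -1 to 1 is refused whole. A call with a gripper value outside its range is refused whole. The fingers move at their own pace and stop on an object; "squeeze" is the grip in N (left out, the last holds). Time passes only in rows, so rows that repeat a pose let the fingers close. It gives the time, the measured TCP pose, the force, the opening and the grip force at its end, in the units of the state.
- robot.read_state(): the state, without advancing time (a new reading comes with each control period).
- robot.snapshot(name): name is "scene" or "top" or "wrist"; returns a dict with "image" (420x560x3 uint8, red, green, blue), "fx", "fy", "cx", "cy" (pixels), "cam_to_world" (4x4, takes a point from camera to world coordinates); the wrist camera has in their place "mount" (4x4, takes a point from camera to tool coordinates, whose origin is the TCP and whose axes are the flange's). Camera axes: x right, y down, z forward; pixel columns grow to the right and rows downward; lengths in mm; the calibration is good to about 2 mm. A picture is of the moment at which its call begins: read the wrist's pose just before it. There is no depth.
- robot.close_job(): hands the job in; it is judged then, once.
The state is a dict: "t": time; "qpos": joint angles; "dq": joint speeds; "tau": joint torques, N m; "tcp_pos": TCP position; "eef_rot": TCP orientation; "force": force on the tool from outside, world axes, zero at the start; "moment": the same for the moment, N m; "opening": opening from 0.0 (shut) to 1.0 (fully open); "finger_force": force on a finger pad.
Only numpy, scipy, OpenCV 4.12 (cv2) and the standard library are available. Lean on these libraries where they do the work, as an engineer would, in place of code of your own. Each camera call takes 0.05 s, during which the arm holds its last target. There are 200 camera calls.

## Task

Get a coaster set weighed for posting: first turn the scale's knob until the pointer of the empty scale stands on the zero mark, and leave the knob there. Then put the marble base disc flat in the middle of the scale's pan, and lift every wooden coaster off its peg on the sloping display board and stack them all flat on the marble, neatly centred, one on top of another. Leave the other goods on the table where they are.

Things in the scene. Friction and masses are not known exactly. Their poses are not given: they have to be found in the camera images.
- scale: white table-top scale, fixed, housing 150 (x) by 320 (y) by 50 mm high; origin on the table, 5 mm to the +y side of the middle of its underside. From its +y end: the round pan (80 mm along +y from the origin), the round dial lying flat in the deck (45 mm along -y), the black knob (130 mm along -y)
- pan: round flat steel pan, 130 mm diameter, 4 mm thick, held above the housing on a column; origin at the centre of its upper face, 85 mm above the table when empty. It is sprung: it sinks about 3.3 mm per 100 g, at most 10 mm, and the dial card turns counter-clockwise as it sinks (about 0.36 rad per 100 g), while the pointer stays
- zero_knob (a joint): angle of the scale's zero knob, rad, 0 to 6.28, growing clockwise seen from above; stays where it is left. Turning it turns the pointer above the dial the same way by half the angle. The knob starts to the counter-clockwise side of the right setting
- zero_knob_grip (a point): on the knob's vertical axis at the height to grip; its x axis lies along the knob's bar-shaped grip (38 mm long, 14 mm wide, its top 7 mm above this point) and turns with it
- trim (a joint): angle of the pointer, as set by the knob, from where the zero mark stands when the pan is empty; rad, positive clockwise from above, 0 when the pointer is on the mark
- pointer_tip (a point): near the outer end of the thin black pointer on the dial, 40 mm from the dial's centre
- zero_mark (a point): middle of the zero mark, the thick black bar (16 by 5 mm) on the dial card, 40 mm from the dial's centre, on its +x side (scale's frame) while the pan is empty; the other marks are thin ticks
- board: fixed dark wooden board, 400 (y) by 170 mm along the slope; its face looks up and to its -x, 35 degrees from level. Origin on the table, middle of the face 100 mm above it. Five brass pegs, 8 mm thick, 24 mm long, on the face's middle line at y = -150, -75, 0, 75, 150 mm, lean 12 degrees uphill of square to the face (23 from upright): coasters come off up along them; some are empty
- marble: white marble base disc, 68 mm diameter, 10 mm thick, lying loose on the table at the start; origin at the centre of its underside, z along its axis
- coaster0: wooden coaster, 54 mm diameter, 12 mm thick, with a 20 mm hole in the middle; hangs by the hole on one of the board's pegs, flat against the face, or is absent (None); both faces are alike. Origin at the centre of the face that lies on the board, z along its axis (out of the board at the start)
- coaster1: wooden coaster, 54 mm diameter, 12 mm thick, with a 20 mm hole in the middle; hangs by the hole on one of the board's pegs, flat against the face, or is absent (None); both faces are alike. Origin at the centre of the face that lies on the board, z along its axis (out of the board at the start)
- coaster2: wooden coaster, 54 mm diameter, 12 mm thick, with a 20 mm hole in the middle; hangs by the hole on one of the board's pegs, flat against the face, or is absent (None); both faces are alike. Origin at the centre of the face that lies on the board, z along its axis (out of the board at the start)
- coaster3: wooden coaster, 54 mm diameter, 12 mm thick, with a 20 mm hole in the middle; hangs by the hole on one of the board's pegs, flat against the face, or is absent (None); both faces are alike. Origin at the centre of the face that lies on the board, z along its axis (out of the board at the start)
- coaster4: wooden coaster, 54 mm diameter, 12 mm thick, with a 20 mm hole in the middle; hangs by the hole on one of the board's pegs, flat against the face, or is absent (None); both faces are alike. Origin at the centre of the face that lies on the board, z along its axis (out of the board at the start)
- vase: green glass bottle, 54 mm diameter, 130 mm high, to be left alone; origin at the centre of its underside
- soapbox: white plastic box 70 by 100 by 70 mm, to be left alone; origin at the centre of its underside
- cardblock: wooden card block 60 by 110 by 22 mm, to be left alone; origin at the centre of its underside

How it is judged:
By the outcome, as a careful person would: the job done as asked, in the order asked, and still so for the second after the job is handed in, with the robot touching nothing.
Of coaster0, coaster1, coaster2, coaster3, coaster4 only 3 to 5 are there at a start; the rules pass over those that are not, and their reading is None.
At some moment in a run one of marble may be knocked a few centimetres aside while the robot is not near it.
Once in a run the grip may slacken for a moment while it holds something.
It also fails if it takes over 210 s, if anything falls off the work surface, if the arm or the gripper's body presses on something with over 40 N, if the wrist force passes 120 N, or if a joint passes its speed limit or range.

## Working session

There is one attempt and no reset: what is moved stays moved. The work goes in short steps, Python scripts to look and compute and a tool call to move; the robot and the scene stay as the last step left them, time stands still between calls to the robot, and variables do not carry over. Pictures are saved under pics/ and viewed, at most 14 in all, crops included, and the job is handed in when it is done.

Besides the shell and the picture viewer there is one more tool, called after "Call:" by a JSON object that holds its "fn" and its "kwargs", one argument or row to a line. send_rows: Moves the arm, as the interface text tells. Shift numbers are shares of 100 mm and turn numbers shares of pi rad, none past 1 either way. Its arguments: {"type":"object","properties":{"increments":{"type":"array","items":{"type":"array","items":{"type":"number"}}},"squeeze":{"type":"number"}},"required":["increments"]}

```bash
mkdir -p pics
cat > h.py <<'E'
import numpy as np, cv2
from rig import robot
np.set_printoptions(precision=3,suppress=True)
def snap(n,name=None):
    s=robot.read_state(); d=robot.snapshot(n)
    if n=="wrist":
        T=np.eye(4);T[:3,:3]=s["eef_rot"];T[:3,3]=s["tcp_pos"]; d["cam_to_world"]=T@np.array(d["mount"])
    if name: cv2.imwrite("pics/"+name+".png",d["image"][:,:,::-1])
    return d
def ray(d,u,v):
    M=np.array(d["cam_to_world"]); r=M[:3,:3]@np.array([(u-d["cx"])/d["fx"],(v-d["cy"])/d["fy"],1.]); return M[:3,3],r/np.linalg.norm(r)
def onz(d,u,v,z):
    o,r=ray(d,u,v); return o+r*(z-o[2])/r[2]
def proj(d,p):
    M=np.linalg.inv(np.array(d["cam_to_world"])); q=M[:3,:3]@np.array(p)+M[:3,3]; return np.array([d["fx"]*q[0]/q[2]+d["cx"],d["fy"]*q[1]/q[2]+d["cy"]])
E
python3 - <<'E'
from h import *
a=snap("scene","s0");b=snap("top","t0")
for d in(a,b):print(d["fx"],d["cx"],d["cy"],d["cam_to_world"])
w=snap("wrist","w0");print(w["fx"],w["mount"])
print(robot.read_state())
E
```

```text
379.3297347031506 286.26974396943905 205.29913593064796 [[   0.556    0.437   -0.707 1275.99 ]
 [   0.831   -0.306    0.464 -420.3  ]
 [  -0.013   -0.846   -0.533  618.516]
 [   0.       0.       0.       1.   ]]
534.3491923363083 271.31372692058693 213.5416611493158 [[  -0.006   -0.998    0.068  456.358]
 [  -1.       0.006   -0.006   38.854]
 [   0.006   -0.068   -0.998 1480.075]
 [   0.       0.       0.       1.   ]]
330.8633261160518 [[   0.001   -0.955   -0.297   85.204]
 [   1.       0.001    0.       0.311]
 [  -0.      -0.297    0.955 -201.443]
 [   0.       0.       0.       1.   ]]
{'t': 0.15, 'qpos': array([ 1.238,  0.491,  1.559, -0.   ,  1.092, -0.106]), 'dq': array([-0.001,  0.   , -0.002, -0.   , -0.   ,  0.001]), 'tau': array([  0.001, -61.289, -25.828,   0.069,   0.047,  -0.   ]), 'tcp_pos': array([140.447, 608.806, 182.718]), 'eef_rot': array([[-0.974,  0.225, -0.   ],
       [ 0.225,  0.974, -0.001],
       [ 0.   , -0.001, -1.   ]]), 'force': array([ 0.182, -1.133, -0.378]), 'moment': array([ 0.002,  0.034, -0.045]), 'finger_force': 0.0, 'opening': 0.9986020677313302}
```

View pics/s0.png

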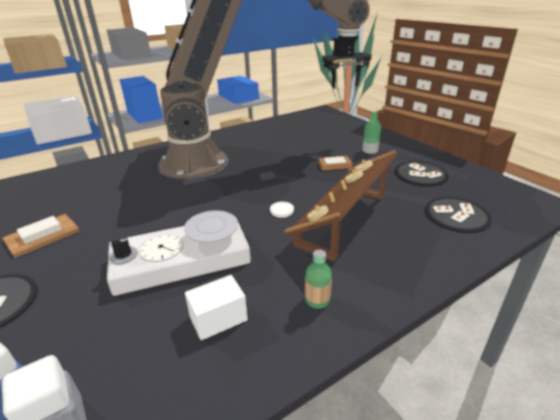

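View pics/t0.png

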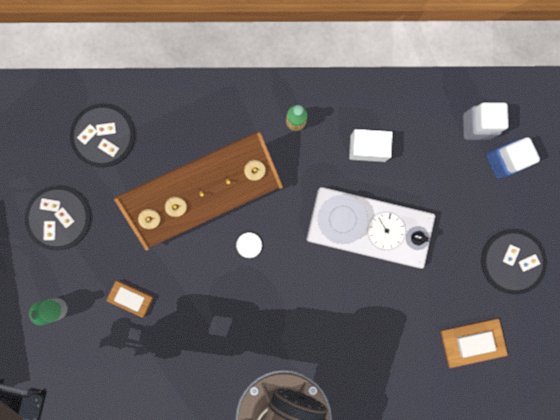

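The top view shows the scale (371,228), pan (343,217), dial (387,231), knob (418,238) and marble (249,245). There are coasters at (149,219), (176,207) and (255,170), and empty pegs at (201,194) and (228,182). Next I'll measure these.

```bash
cat > m0.py <<'E'
from h import *
d=snap("top"); im=d["image"]; hsv=cv2.cvtColor(im,cv2.COLOR_RGB2HSV)
w=((hsv[...,1]<60)&(hsv[...,2]>120)).astype(np.uint8)
w[:100]=0
for c in cv2.findContours(w,cv2.RETR_EXTERNAL,cv2.CHAIN_APPROX_NONE)[0]:
    if cv2.contourArea(c)<150: continue
    r=cv2.minAreaRect(c); print("white",r,cv2.contourArea(c), onz(d,*r[0],10)[:2])
    if cv2.contourArea(c)>5000:
        for p in cv2.boxPoints(r): print("  corner",p,onz(d,*p,50))
t=((hsv[...,0]>10)&(hsv[...,0]<28)&(hsv[...,1]>60)&(hsv[...,2]>150)).astype(np.uint8); t[:100]=0
for c in cv2.findContours(t,cv2.RETR_EXTERNAL,cv2.CHAIN_APPROX_NONE)[0]:
    if cv2.contourArea(c)<100: continue
    print("coaster?",cv2.minAreaRect(c))
b=((hsv[...,0]<20)&(hsv[...,1]>90)&(hsv[...,2]>40)).astype(np.uint8); b[:100]=0
for c in cv2.findContours(b,cv2.RETR_EXTERNAL,cv2.CHAIN_APPROX_NONE)[0]:
    if cv2.contourArea(c)<3000: continue
    r=cv2.minAreaRect(c); print("board",r); print(cv2.approxPolyDP(c,6,True).reshape(-1,2))
cv2.imwrite("pics/crop.png",cv2.resize(np.hstack([im[110:270,105:285],im[175:335,295:445]]),None,fx=2.4,fy=2.4,interpolation=cv2.INTER_CUBIC)[:,:,::-1])
E
python3 m0.py
```

```text
white ((264.5, 390.4999694824219), (29.12175750732422, 79.0447769165039), 56.30992889404297) 886.0 [77.774 51.243]
white ((476.09027099609375, 343.9151611328125), (21.030534744262695, 36.49541473388672), 77.7352294921875) 704.5 [ 197.475 -524.582]
white ((128.8000030517578, 298.9000244140625), (26.385601043701172, 16.099689483642578), 26.56505012512207) 390.5 [325.212 419.523]
white ((529.0000610351562, 262.5000305175781), (12.521980285644531, 20.124608993530273), 63.43495178222656) 225.0 [ 416.966 -677.399]
white ((510.943359375, 254.75257873535156), (12.488758087158203, 20.10385513305664), 23.962486267089844) 221.0 [ 438.504 -628.432]
white ((248.6000213623047, 244.80001831054688), (25.93838882446289, 25.93838882446289), 26.56505012512207) 515.0 [470.304  92.785]
white ((49.0, 230.0), (20.0, 12.0), 90.0) 234.5 [514.266 640.47 ]
white ((56.796653747558594, 210.42547607421875), (40.19025802612305, 18.056955337524414), 37.23483657836914) 440.5 [568.03  620.237]
white ((370.7875671386719, 227.38955688476562), (121.53772735595703, 57.00891876220703), 13.431029319763184) 6699.0 [ 516.112
[... 851 characters left out ...]
594, 343.03265380859375), (37.915931701660156, 59.83512878417969), 77.6609115600586)
coaster? ((128.80731201171875, 298.8341064453125), (40.020057678222656, 21.93071174621582), 24.775142669677734)
coaster? ((148.5, 219.0), (20.0, 21.0), 90.0)
coaster? ((131.0955047607422, 223.7528076171875), (59.67787170410156, 3.8159918785095215), 57.9946174621582)
coaster? ((175.0, 206.5), (19.0, 22.0), 90.0)
coaster? ((254.5, 170.0), (20.0, 21.0), 90.0)
coaster? ((269.1005859375, 159.9585723876953), (59.070613861083984, 4.025069236755371), 67.61986541748047)
board ((198.79995727539062, 191.8999786376953), (62.0904541015625, 160.77867126464844), 65.224853515625)
[[258 131]
 [114 198]
 [146 250]
 [282 187]]
```

View pics/crop.png

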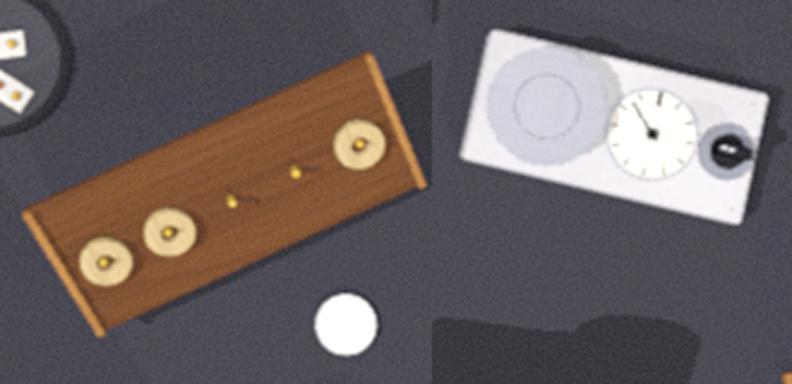

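Run:
```python
from h import *
d=snap("top")
P=[onz(d,*p,110) for p in [(148.5,219),(175.2,206.7),(254.5,170)]]
for p in P: print(p)
v=P[0]-P[2]; print(np.linalg.norm(v), np.degrees(np.arctan2(v[1],v[0])), np.linalg.norm(P[0]-P[1]))
for p in [(201,201),(228,182)]: print(onz(d,*p,120))
for p in [(343,217)]: print("pan",onz(d,*p,85))
for p in [(387,230.5)]: print("dial",onz(d,*p,52))
for p in [(418,238)]: print("knob",onz(d,*p,75))
```

```text
[537.01  345.566 110.   ]
[568.262 277.343 110.   ]
[662.203  73.223 110.   ]
299.74033782841525 114.68776168334878 75.04067764067709
[581.664 209.88  120.   ]
[630.103 140.934 120.   ]
pan [ 540.71  -157.261   85.   ]
dial [ 505.815 -279.191   52.   ]
knob [ 484.787 -355.333   75.   ]
```

Call:
{"fn": "send_rows", "kwargs": {
  "increments": [
    [0,0,0.428,0,0,-0.8,1],
    [0,0,0.428,0,0,-0.8,1],
    [0,0,0.428,0,0,-0.8,1],
    [0,0,0.428,0,0,-0.8,1],
    [0,0,0.428,0,0,-0.8,1],
    [0,0,0.428,0,0,-0.8,1],
    [0,0,0.428,0,0,-0.8,1],
    [0,0,0.428,0,0,-0.8,1]
  ]
}}

```text
t: 1.25
tcp_pos: [140.5, 609.0, 263.1]
eef_rot: [[0.001, 1.0, -0.0], [1.0, -0.001, -0.0], [-0.0, -0.0, -1.0]]
force: [0.4, 0.8, -0.6]
opening: 1.0
finger_force: 0.0
```

Call:
{"fn": "send_rows", "kwargs": {
  "increments": [
    [0,0,0,-0.3,1,0,1],
    [0,0,0,-0.3,1,0,1],
    [0,0,0,-0.3,1,0,1]
  ]
}}

```text
t: 1.62
tcp_pos: [242.9, 578.1, 262.9]
eef_rot: [[0.001, 1.0, 0.0], [1.0, -0.001, -0.0], [-0.0, 0.0, -1.0]]
force: [-1.6, 0.2, -0.5]
opening: 0.999
finger_force: 0.0
```

Call:
{"fn": "send_rows", "kwargs": {
  "increments": [
    [0,0,0,-0.3,1,0,1],
    [0,0,0,-0.3,1,0,1]
  ]
}}

```text
t: 1.88
tcp_pos: [341.2, 548.7, 263.2]
eef_rot: [[-0.003, 1.0, 0.0], [1.0, 0.003, 0.0], [0.0, 0.0, -1.0]]
force: [-0.1, 0.0, -0.1]
opening: 0.997
finger_force: 0.0
```

Call:
{"fn": "send_rows", "kwargs": {
  "increments": [
    [0,0,0,-0.3,1,0,1],
    [0,0,0,-0.3,1,0,1]
  ]
}}

```text
t: 2.12
tcp_pos: [441.8, 518.5, 263.0]
eef_rot: [[-0.002, 1.0, -0.0], [1.0, 0.002, 0.0], [0.0, -0.0, -1.0]]
force: [-0.2, -0.8, -0.5]
opening: 0.999
finger_force: 0.0
```

Call:
{"fn": "send_rows", "kwargs": {
  "increments": [
    [0,0,0,-1,0,0,1],
    [0,0,0,-1,0,0,1]
  ]
}}

```text
t: 2.38
tcp_pos: [439.9, 417.3, 262.7]
eef_rot: [[-0.002, 1.0, -0.001], [1.0, 0.002, -0.001], [-0.001, -0.001, -1.0]]
force: [0.4, -0.0, 1.0]
opening: 1.001
finger_force: 0.0
```

Call:
{"fn": "send_rows", "kwargs": {
  "increments": [
    [0,0,0,-1,0,0,1],
    [0,0,0,-1,0,0,1]
  ]
}}

```text
t: 2.62
tcp_pos: [439.5, 317.4, 263.3]
eef_rot: [[-0.002, 1.0, 0.0], [1.0, 0.002, 0.0], [0.0, 0.0, -1.0]]
force: [0.0, 0.0, -0.3]
opening: 1.002
finger_force: 0.0
```

Call:
{"fn": "send_rows", "kwargs": {
  "increments": [
    [0,0,0,-1,0,0,1],
    [0,0,0,-1,0,0,1]
  ]
}}

```text
t: 2.88
tcp_pos: [439.5, 217.5, 263.4]
eef_rot: [[-0.002, 1.0, 0.0], [1.0, 0.002, 0.0], [0.0, 0.0, -1.0]]
force: [-0.2, 0.1, 0.1]
opening: 1.002
finger_force: 0.0
```

Call:
{"fn": "send_rows", "kwargs": {
  "increments": [
    [0,0,0,-1,0,0,1],
    [0,0,0,-1,0,0,1]
  ]
}}

```text
t: 3.12
tcp_pos: [439.6, 117.6, 263.4]
eef_rot: [[-0.002, 1.0, 0.0], [1.0, 0.002, 0.0], [0.0, 0.0, -1.0]]
force: [0.6, 0.2, 0.2]
opening: 1.002
finger_force: 0.0
```

Call:
{"fn": "send_rows", "kwargs": {
  "increments": [
    [0,0,0,-1,0,0,1],
    [0,0,0,-1,0,0,1]
  ]
}}

```text
t: 3.38
tcp_pos: [439.7, 17.5, 263.3]
eef_rot: [[-0.002, 1.0, 0.0], [1.0, 0.002, 0.0], [0.0, 0.0, -1.0]]
force: [0.8, -0.2, 0.2]
opening: 1.0
finger_force: 0.0
```

Call:
{"fn": "send_rows", "kwargs": {
  "increments": [
    [0,0,0,-1,0.2,0,1],
    [0,0,0,-1,0.2,0,1]
  ]
}}

```text
t: 3.62
tcp_pos: [460.3, -82.6, 263.3]
eef_rot: [[-0.002, 1.0, 0.001], [1.0, 0.002, 0.0], [0.0, 0.001, -1.0]]
force: [0.1, 0.5, -0.3]
opening: 0.996
finger_force: 0.0
```

Call:
{"fn": "send_rows", "kwargs": {
  "increments": [
    [0,0,0,-1,0.2,0,1],
    [0,0,0,-1,0.2,0,1]
  ]
}}

```text
t: 3.88
tcp_pos: [480.4, -182.8, 263.1]
eef_rot: [[-0.002, 1.0, 0.0], [1.0, 0.002, 0.0], [0.0, 0.0, -1.0]]
force: [0.3, 0.4, 0.8]
opening: 1.001
finger_force: 0.0
```

Call:
{"fn": "send_rows", "kwargs": {
  "increments": [
    [0,0,0,-1,0.2,0.6,1],
    [0,0,0,-1,0.2,0.6,1],
    [0,0,0,-1,0.2,0.6,1],
    [0,0,0,-1,0.2,0.6,1]
  ]
}}

```text
t: 4.38
tcp_pos: [500.1, -280.3, 203.3]
eef_rot: [[-0.001, 1.0, -0.0], [1.0, 0.001, 0.0], [0.0, -0.0, -1.0]]
force: [0.2, 0.4, 0.6]
opening: 1.003
finger_force: 0.0
```

Run:
```python
from h import *
d=snap("wrist","w1"); print(robot.read_state()["tcp_pos"])
for p in [(505,-278,52),(485,-356,75),(538,-155,85)]: print(proj(d,p))
```

```text
[ 500.28  -280.048  203.83 ]
[284.638 189.89 ]
[266.173 264.117]
[323.362  63.084]
```

View pics/w1.png

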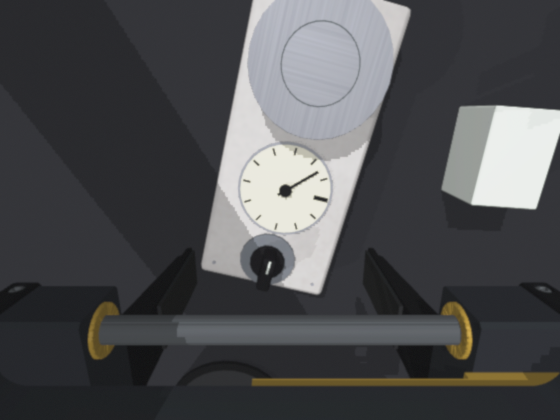

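The wrist view shows the dial centre at (285,190), pointer tip near (318,172), zero mark at (320,199) and knob at (267,262). I'll measure these precisely.

```bash
cat > dial.py <<'E'
from h import *
def meas(d,z=52):
    g=d["image"].astype(int).max(2); c0=proj(d,(505.5,-278.5,z))
    # dial ellipse from cream face
    hsv=cv2.cvtColor(d["image"],cv2.COLOR_RGB2HSV)
    m=((hsv[...,2]>195)&(hsv[...,1]>14)).astype(np.uint8); 
    yy,xx=np.mgrid[:420,:560]; m[np.hypot(xx-c0[0],yy-c0[1])>60]=0
    cs=max(cv2.findContours(m,cv2.RETR_EXTERNAL,cv2.CHAIN_APPROX_NONE)[0],key=cv2.contourArea)
    e=cv2.fitEllipse(cv2.convexHull(cs)); C=onz(d,*e[0],z)
    # sample polar, world frame
    out={}
    for r in [20,24,28,32,34,36,38,40,42,44,46]:
        a=np.radians(np.arange(0,360,.5)); v=[]
        for t in a:
            u=proj(d,C+np.array([r*np.cos(t),r*np.sin(t),0])); v.append(cv2.getRectSubPix(d["image"].max(2).astype(np.uint8),(1,1),tuple(map(float,u)))[0,0])
        out[r]=np.array(v,float)
    return C,e,out
if __name__=="__main__":
    d=snap("wrist"); C,e,o=meas(d); print(C,e)
    for r,v in o.items():
        dk=v<150; lab=[];i=0
        n,l,st,ce=cv2.connectedComponentsWithStats(dk[None].astype(np.uint8))
        print(r,[(round(float((np.arange(720)*.5)[l[0]==k]@(220-v[l[0]==k])/(220-v[l[0]==k]).sum()),1),st[k,4]/2,int(v[l[0]==k].min())) for k in range(1,n)])
    im=d["image"]; cv2.imwrite("pics/c2.png",cv2.resize(np.hstack([im[230:300,225:315],im[155:225,235:335]]),None,fx=4,fy=4,interpolation=cv2.INTER_CUBIC)[:,:,::-1])
E
python3 dial.py
```

```text
[ 516.794 -278.654   52.   ] ((295.1723327636719, 190.52537536621094), (6.2473249435424805, 29.20318031311035), 55.07146072387695)
20 [(48.3, np.float64(10.0), 63)]
24 [(45.2, np.float64(7.0), 75), (341.0, np.float64(10.5), 48)]
28 [(43.0, np.float64(6.5), 68), (341.8, np.float64(9.0), 46)]
32 [(23.0, np.float64(2.5), 133), (342.3, np.float64(8.0), 45)]
34 [(22.7, np.float64(2.0), 128), (61.2, np.float64(1.0), 143), (303.5, np.float64(1.5), 144), (342.6, np.float64(7.5), 46)]
36 [(60.3, np.float64(2.0), 129), (304.3, np.float64(2.0), 131), (342.9, np.float64(6.5), 103)]
38 [(59.5, np.float64(2.5), 125), (304.7, np.float64(1.0), 147)]
40 [(59.3, np.float64(2.0), 128), (92.5, np.float64(1.5), 131), (270.5, np.float64(1.5), 132)]
42 [(91.8, np.float64(3.0), 105), (271.0, np.float64(1.5), 138)]
44 [(58.2, np.float64(12.0), 138), (91.3, np.float64(4.0), 99), (241.5, np.float64(0.5), 140)]
46 [(70.0, np.float64(13.5), 138), (90.5, np.float64(2.5), 130), (120.0, np.float64(1.5), 127), (242.0, np.float64(1.5), 138)]
```

View pics/c2.png

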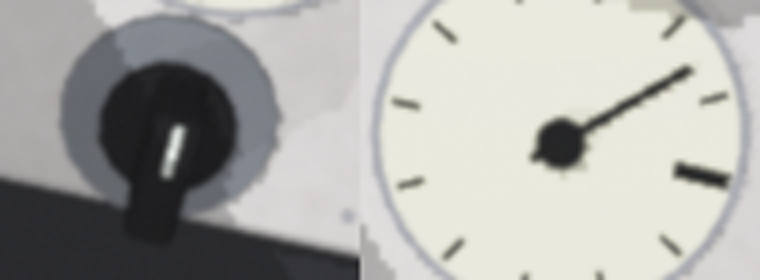

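```bash
cat >> h.py <<'E'
def tri(rays):
    A=np.zeros((3,3));b=np.zeros(3)
    for o,r in rays:
        Q=np.eye(3)-np.outer(r,r);A+=Q;b+=Q@o
    p=np.linalg.solve(A,b); return p,[np.linalg.norm((np.eye(3)-np.outer(r,r))@(p-o)) for o,r in rays]
def white_near(d,p,rad=14):
    im=d["image"].min(2).astype(float); u0,v0=proj(d,p); yy,xx=np.mgrid[:420,:560]
    m=(np.hypot(xx-u0,yy-v0)<rad); w=np.where(m&(im>90),im-90,0); return (w*xx).sum()/w.sum(),(w*yy).sum()/w.sum()
E
python3 - <<'E'
from h import *
import pickle
d=snap("wrist"); pickle.dump(d,open("k1.pkl","wb"))
f=lambda X,Y:(235+(X-360)/4,155+Y/4)
pc=onz(d,*f(562,143),52);tip=onz(d,*f(690,70),52);mk=onz(d,*f(701,176),52)
a=[np.degrees(np.arctan2(*(q-pc)[1::-1])) for q in(tip,mk)]
print(pc,a,a[0]-a[1],np.linalg.norm(tip-pc),np.linalg.norm(mk-pc))
E
```

```text
[ 506.359 -279.022   52.   ] [np.float64(30.564702797117604), np.float64(-13.50215780551778)] 44.06686060263539 39.84940178110599 39.53725848376635
```

Call:
{"fn": "send_rows", "kwargs": {
  "increments": [
    [0,0,0.077,-1,0,0.3,0.6],
    [0,0,0.077,-1,0,0.3,0.6],
    [0,0,0.077,-1,0,0.3,0.6],
    [0,0,0.077,-1,0,0.3,0.6]
  ]
}}

```text
t: 5.03
tcp_pos: [500.2, -380.2, 173.8]
eef_rot: [[0.239, 0.971, 0.001], [0.971, -0.239, -0.0], [-0.0, 0.001, -1.0]]
force: [0.4, 1.1, -0.1]
opening: 0.637
finger_force: 0.0
```

Run:
```python
from h import *
d=snap("wrist"); print(robot.read_state()["tcp_pos"])
u,v=map(int,proj(d,(484.8,-357,75))); print(u,v)
cv2.imwrite("pics/c3.png",cv2.resize(d["image"][v-50:v+50,u-65:u+65],None,fx=5,fy=5,interpolation=cv2.INTER_CUBIC)[:,:,::-1]); print(u-65,v-50)
import pickle;pickle.dump(d,open("k2.pkl","wb"))
```

```text
[ 500.29  -379.982  173.975]
258 185
193 135
```

View pics/c3.png

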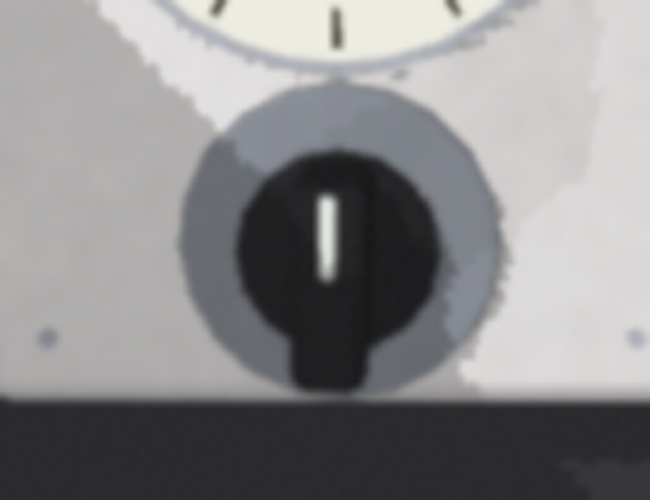

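Run:
```python
from h import *
import pickle
d1=pickle.load(open("k1.pkl","rb"));d2=pickle.load(open("k2.pkl","rb"))
w1=white_near(d1,onz(d1,268.6,268,75),8);w2=white_near(d2,onz(d2,258.4,182.6,75),9);print(w1,w2)
p,e=tri([ray(d1,*w1),ray(d2,*w2)]);print("white",p,e)
f=lambda X,Y:(193+X/5,135+Y/5)
print("plate",onz(d2,*f(340,240),51)); print("black disc",onz(d2,*f(338,250),60))
for z in(60,70,80): print(z,"bar low end",onz(d2,*f(330,392),z))
print("plate from k1",onz(d1,225+170/4,230+115/4,51))
```

```text
(np.float64(267.85049019607845), np.float64(266.4457282913165)) (np.float64(257.94273215350967), np.float64(181.35016901968584))
white [ 487.683 -350.14    93.127] [np.float64(0.17698413731330567), np.float64(0.17698413731339088)]
plate [ 485.243 -360.378   51.   ]
black disc [ 485.319 -360.458   60.   ]
60 bar low end [ 476.43  -388.043   60.   ]
70 bar low end [ 477.801 -385.175   70.   ]
80 bar low end [ 479.173 -382.307   80.   ]
plate from k1 [ 485.957 -361.066   51.   ]
```

Call:
{"fn": "send_rows", "kwargs": {
  "increments": [
    [0,0,0,0.152,-0.189,0.5,0.4],
    [0,0,0,0.152,-0.189,0.7,0.4],
    [0,0,0,0.152,-0.189,0.75,0.4],
    [0,0,0,0.152,-0.189,0.8,0.4],
    [0,0,0,0.152,-0.189,0.85,0.4],
    [0,0,0,0.152,-0.189,0.9,0.4],
    [0,0,0,0.152,-0.189,0.95,0.4],
    [0,0,0,0.152,-0.189,0.97,0.4]
  ]
}}

```text
t: 6.08
tcp_pos: [485.1, -361.9, 75.7]
eef_rot: [[0.24, 0.971, -0.0], [0.971, -0.24, 0.0], [0.0, -0.0, -1.0]]
force: [-0.8, -0.3, -0.7]
opening: 0.396
finger_force: 0.0
```

Call:
{"fn": "send_rows", "kwargs": {
  "increments": [
    [0,0,0,0,0,0,0.1],
    [0,0,0,0,0,0,0.1],
    [0,0,0,0,0,0,0.1],
    [0,0,0,0,0,0,0.1],
    [0,0,0,0,0,0,0.1],
    [0,0,0,0,0,0,0.1]
  ],
  "squeeze": 15
}}

```text
t: 6.82
tcp_pos: [485.2, -361.9, 76.1]
eef_rot: [[0.24, 0.971, 0.0], [0.971, -0.24, 0.0], [0.0, 0.0, -1.0]]
force: [0.8, 0.7, -0.3]
opening: 0.098
finger_force: 0.0
```

Call:
{"fn": "send_rows", "kwargs": {
  "increments": [
    [0,0,0,0,0,0,0.4],
    [0,0,0,0,0,0,0.4],
    [0,0,0,0,0,0,0.4],
    [0,0,0,0,0,0.03,0.4],
    [0,0,0,0,0,0.06,0.4],
    [0,0,0,0,0,0.08,0.4],
    [0,0,0,0,0,0.08,0.4]
  ]
}}

```text
t: 7.7
tcp_pos: [485.2, -361.8, 67.9]
eef_rot: [[0.24, 0.971, -0.0], [0.971, -0.24, 0.0], [0.0, -0.0, -1.0]]
force: [-0.5, 0.1, 0.6]
opening: 0.401
finger_force: 0.0
```

Call:
{"fn": "send_rows", "kwargs": {
  "increments": [
    [0,0,0,0,0,0,0.1],
    [0,0,0,0,0,0,0.1],
    [0,0,0,0,0,0,0.1],
    [0,0,0,0,0,0,0.1],
    [0,0,0,0,0,0,0.1],
    [0,0,0,0,0,0,0.1]
  ],
  "squeeze": 15
}}

```text
t: 8.45
tcp_pos: [485.2, -361.9, 68.1]
eef_rot: [[0.24, 0.971, -0.0], [0.971, -0.24, 0.0], [0.0, -0.0, -1.0]]
force: [0.0, 0.7, 0.4]
opening: 0.101
finger_force: 0.0
```

Run:
```python
from h import *
d=snap("wrist"); s=robot.read_state()
u,v=map(int,proj(d,s["tcp_pos"])); print(u,v)
cv2.imwrite("pics/c4.png",cv2.resize(d["image"][v-90:v+60,u-100:u+100],None,fx=4,fy=4,interpolation=cv2.INTER_CUBIC)[:,:,::-1])
```

```text
280 245
```

View pics/c4.png

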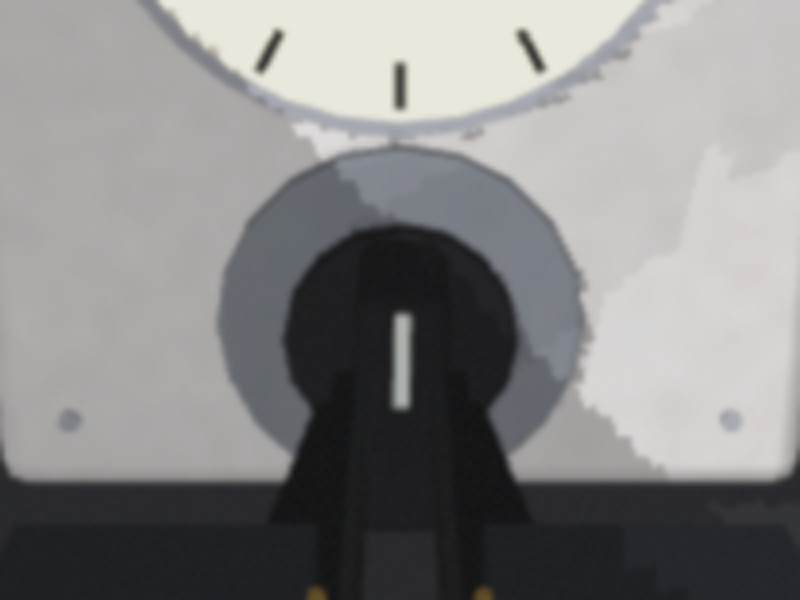

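Run:
```python
from h import *
import pickle
d1=pickle.load(open("k1.pkl","rb"));d2=pickle.load(open("k2.pkl","rb"));d3=snap("wrist")
P=[(d1,225+174/4,230+153/4),(d2,193+327/5,135+238/5),(d3,280.5,245.2)]
for a in P: print([onz(*a,z)[:2] for z in (60,70,80,90)])
print(tri([ray(*a) for a in P]),tri([ray(*a) for a in P[1:]]))
```

```text
[array([ 487.358, -368.833]), array([ 487.708, -363.799]), array([ 488.057, -358.765]), array([ 488.406, -353.731])]
[array([ 483.85 , -357.656]), array([ 484.986, -355.751]), array([ 486.122, -353.847]), array([ 487.258, -351.942])]
[array([ 484.45 , -364.912]), array([ 485.428, -360.83 ]), array([ 486.407, -356.748]), array([ 487.385, -352.666])]
(array([ 488.17 , -350.603,   95.933]), [np.float64(0.4626656704467108), np.float64(0.30987132929342415), np.float64(0.3963216497216629)]) (array([ 487.677, -351.299,   93.36 ]), [np.float64(0.03702895142009297), np.float64(0.03702895142011317)])
```

Call:
{"fn": "send_rows", "kwargs": {
  "increments": [
    [0,0,0,0,0,0,0],
    [0,0,0,0,0,0,0],
    [0,0,0,0,0,0,0],
    [0,0,0,0,0,0,0]
  ],
  "squeeze": 15
}}

```text
t: 9.05
tcp_pos: [485.2, -361.9, 68.1]
eef_rot: [[0.24, 0.971, 0.0], [0.971, -0.24, 0.0], [0.0, -0.0, -1.0]]
force: [-0.4, -0.6, -0.5]
opening: 0.006
finger_force: 0.0
```

Run:
```python
from h import *
import pickle
d1=pickle.load(open("k1.pkl","rb"));d2=pickle.load(open("k2.pkl","rb"));d3=snap("wrist","w5")
a=(d2,193+337/5,135+28/5);b=(d3,180+400/4,155+85/4)
print(onz(*a,52),onz(*b,52),tri([ray(*a),ray(*b)]))
a=(d2,193+48/5,135+338/5);b=(d3,180+68/4,155+420/4)
print(onz(*a,50),onz(*b,50),tri([ray(*a),ray(*b)]))
a=(d2,193+637/5,135+338/5);b=(d3,180+731/4,155+420/4)
print(onz(*a,50),onz(*b,50),tri([ray(*a),ray(*b)]))
```

```text
[ 495.271 -320.057   52.   ] [ 495.12  -319.996   52.   ] (array([ 495.147, -320.13 ,   51.187]), [np.float64(0.0651855574794549), np.float64(0.06518555747941615)])
[ 422.161 -366.124   50.   ] [ 421.762 -365.807   50.   ] (array([ 421.673, -366.22 ,   49.145]), [np.float64(0.24155987098317044), np.float64(0.24155987098332402)])
[ 538.788 -394.613   50.   ] [ 538.752 -394.512   50.   ] (array([ 538.816, -394.742,   49.564]), [np.float64(0.0027431299112355774), np.float64(0.0027431299113373445)])
```

View pics/w5.png

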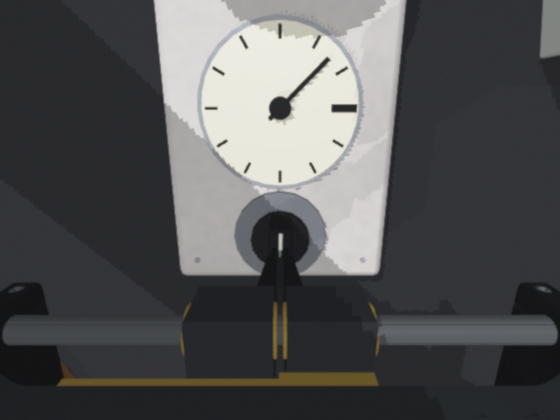

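Run:
```python
import cv2,numpy as np
a=cv2.imread("pics/c4.png")[200:600,200:600]; b=cv2.resize(cv2.imread("pics/w5.png")[205:305,230:330],None,fx=4,fy=4,interpolation=cv2.INTER_CUBIC)
x=np.hstack([a,b]).astype(float); cv2.imwrite("pics/e1.png",np.clip((x-8)*3.5,0,255).astype(np.uint8))
```

```text
(no output)
```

View pics/e1.png

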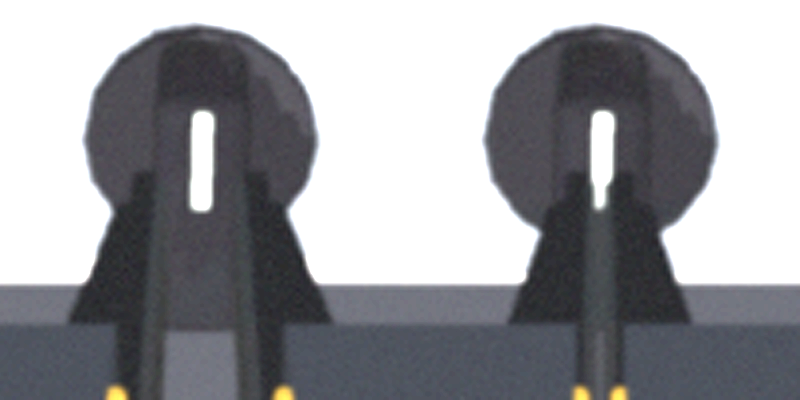

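Run:
```python
from h import *
d3=snap("wrist")
for z in(55,60,65,68,72,80,90):
    a=onz(d3,280.5,230,z);b=onz(d3,280.5,287.5,z); print(z,a[:2],b[:2],np.linalg.norm(a-b),((a+b)/2)[:2])
    w=onz(d3,269.5,260,z)-onz(d3,291,260,z);print("  width",np.linalg.norm(w))
```

```text
55 [ 486.645 -355.94 ] [ 476.022 -399.309] 44.65094701615774 [ 481.333 -377.624]
  width 15.26837167209831
60 [ 487.072 -354.156] [ 476.696 -396.514] 43.61024643274344 [ 481.884 -375.335]
  width 14.912504565826437
65 [ 487.498 -352.372] [ 477.37  -393.719] 42.56954584932908 [ 482.434 -373.045]
  width 14.556637459554562
68 [ 487.754 -351.301] [ 477.775 -392.042] 41.94512549928051 [ 482.764 -371.671]
  width 14.343117195791423
72 [ 488.095 -349.874] [ 478.314 -389.806] 41.11256503254898 [ 483.205 -369.84 ]
  width 14.058423510773912
80 [ 488.778 -347.019] [ 479.393 -385.334] 39.44744409908612 [ 484.085 -366.176]
  width 13.489036140738898
90 [ 489.631 -343.451] [ 480.741 -379.744] 37.36604293225741 [ 485.186 -361.597]
  width 12.777301928195083
```

Call:
{"fn": "send_rows", "kwargs": {
  "increments": [
    [0,0,0,0,0,0,0.35],
    [0,0,0,0,0,0,0.35],
    [0,0,0,0,0,0.02,0.35],
    [0,0,0,0,0,0.04,0.35],
    [0,0,0,0,0,0.05,0.35],
    [0,0,0,0,0,0.06,0.35],
    [0,0,0,0,0,0.06,0.35]
  ]
}}

```text
t: 10.02
tcp_pos: [485.2, -361.9, 62.0]
eef_rot: [[0.24, 0.971, -0.0], [0.971, -0.24, 0.0], [0.0, -0.0, -1.0]]
force: [-0.0, 0.3, 0.6]
opening: 0.352
finger_force: 0.0
```

Call:
{"fn": "send_rows", "kwargs": {
  "increments": [
    [0,0,0,0,0,0,0.05],
    [0,0,0,0,0,0,0.05],
    [0,0,0,0,0,0,0.05],
    [0,0,0,0,0,0,0.05],
    [0,0,0,0,0,0,0.05]
  ],
  "squeeze": 15
}}

```text
t: 10.65
tcp_pos: [485.3, -362.2, 62.8]
eef_rot: [[0.24, 0.971, 0.001], [0.971, -0.24, -0.001], [-0.001, 0.001, -1.0]]
force: [-2.5, 0.5, 7.1]
opening: 0.052
finger_force: 3.2
```

Call:
{"fn": "send_rows", "kwargs": {
  "increments": [
    [0,0,0,0,0,-0.03,0.35],
    [0,0,0,0,0,-0.03,0.35],
    [0,0,0,0,0,0,0.35],
    [0,0,0,0,0,0.02,0.35],
    [0,0,0,0,0,0.04,0.35],
    [0,0,0,0,0,0.06,0.35],
    [0,0,0,0,0,0.07,0.35],
    [0,0,0,0,0,0.07,0.35]
  ]
}}

```text
t: 11.65
tcp_pos: [485.2, -361.9, 55.0]
eef_rot: [[0.24, 0.971, 0.0], [0.971, -0.24, 0.0], [0.0, -0.0, -1.0]]
force: [0.1, -0.1, 0.1]
opening: 0.349
finger_force: 0.0
```

Call:
{"fn": "send_rows", "kwargs": {
  "increments": [
    [0,0,0,0,0,0,0.05],
    [0,0,0,0,0,0,0.05],
    [0,0,0,0,0,0,0.05],
    [0,0,0,0,0,0,0.05],
    [0,0,0,0,0,0,0.05]
  ],
  "squeeze": 15
}}

```text
t: 12.28
tcp_pos: [485.3, -361.9, 55.2]
eef_rot: [[0.24, 0.971, 0.0], [0.971, -0.24, -0.0], [-0.0, 0.0, -1.0]]
force: [1.1, -0.2, 0.2]
opening: 0.145
finger_force: 15.0
```

Call:
{"fn": "send_rows", "kwargs": {
  "increments": [
    [0,0,0.04,0,0,0,0.05],
    [0,0,0.08,0,0,0,0.05],
    [0,0,0.12,0,0,0,0.05],
    [0,0,0.16,0,0,0,0.05],
    [0,0,0.2,0,0,0,0.05],
    [0,0,0.24,0,0,0,0.05],
    [0,0,0.25,0,0,0,0.05]
  ]
}}

```text
t: 13.15
tcp_pos: [484.7, -361.5, 55.1]
eef_rot: [[0.857, 0.516, -0.001], [0.516, -0.857, 0.001], [-0.0, -0.001, -1.0]]
force: [-3.0, 2.8, 4.2]
opening: 0.146
finger_force: 15.0
```

Call:
{"fn": "send_rows", "kwargs": {
  "increments": [
    [0,0,0.04,0,0,0,0.05],
    [0,0,0.08,0,0,0,0.05],
    [0,0,0.12,0,0,0,0.05],
    [0,0,0.16,0,0,0,0.05],
    [0,0,0.2,0,0,0,0.05],
    [0,0,0.23,0,0,0,0.05],
    [0,0,0.24,0,0,0,0.05],
    [0,0,0.24,0,0,0,0.05]
  ]
}}

```text
t: 14.15
tcp_pos: [484.6, -360.8, 55.1]
eef_rot: [[0.978, -0.208, -0.002], [-0.208, -0.978, 0.002], [-0.002, -0.002, -1.0]]
force: [-3.5, 6.5, 5.7]
opening: 0.144
finger_force: 15.0
```

Run:
```python
from h import *
d=snap("wrist"); s=robot.read_state(); print(s["tcp_pos"],s["eef_rot"],s["qpos"],s["opening"])
C=(506.2,-278.9,52); print(proj(d,C))
t=snap("top"); sc=snap("scene")
i=sc["image"]; u,v=map(int,proj(sc,(485.4,-361,80))); print("scene",u,v)
A=cv2.resize(i[v-30:v+30,u-30:u+30],None,fx=6,fy=6,interpolation=cv2.INTER_CUBIC)
u2,v2=map(int,proj(d,C)); u2=min(max(u2,60),500);v2=min(max(v2,60),360);B=cv2.resize(d["image"][v2-60:v2+60,u2-60:u2+60],(360,360),interpolation=cv2.INTER_CUBIC); print(u2,v2)
cv2.imwrite("pics/e2.png",np.hstack([A,B])[:,:,::-1])
```

```text
[ 484.588 -360.792   55.108] [[ 0.978 -0.208 -0.002]
 [-0.208 -0.978  0.002]
 [-0.002 -0.002 -1.   ]] [-0.75   0.613  1.732  0.001  0.799  1.03 ] 0.14569091139322973
[152.179 236.134]
scene 120 245
152 236
```

View pics/e2.png

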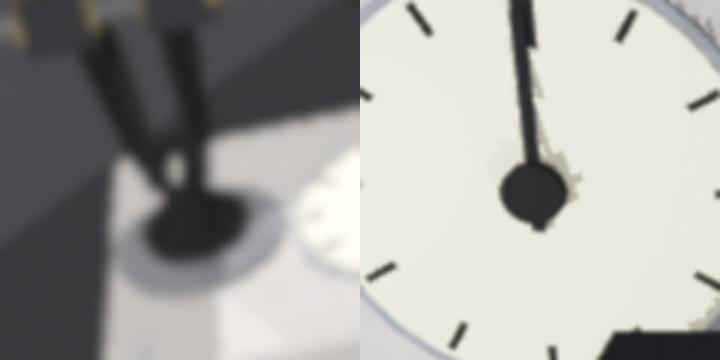

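Call:
{"fn": "send_rows", "kwargs": {
  "increments": [
    [0,0,0,0,0,0,0.4],
    [0,0,0,0,0,0,0.4],
    [0,0,0,0,0,0,0.4],
    [0,0,0,0,0,-0.5,0.4],
    [0,0,0,0,0,-1,0.4],
    [0,0,0,0,0,-1,0.4]
  ]
}}

```text
t: 15.05
tcp_pos: [486.5, -363.1, 158.8]
eef_rot: [[0.978, -0.209, 0.005], [-0.209, -0.978, -0.005], [0.006, 0.003, -1.0]]
force: [0.3, 0.4, -0.5]
opening: 0.397
finger_force: 0.0
```

Call:
{"fn": "send_rows", "kwargs": {
  "increments": [
    [0,0,-0.49,0,0,0,0.4],
    [0,0,-0.49,0,0,0,0.4],
    [0,0,-0.49,0,0,0,0.4],
    [0,0,-0.49,0,0,0,0.4],
    [0,0,-0.49,0,0,0,0.4],
    [0,0,-0.49,0,0,0,0.4],
    [0,0,-0.49,0,0,0,0.4],
    [0,0,-0.49,0,0,0,0.4]
  ]
}}

```text
t: 16.05
tcp_pos: [484.9, -361.6, 153.8]
eef_rot: [[0.272, 0.962, -0.001], [0.962, -0.272, 0.001], [0.001, -0.001, -1.0]]
force: [0.4, -0.2, -0.7]
opening: 0.398
finger_force: 0.0
```

Call:
{"fn": "send_rows", "kwargs": {
  "increments": [
    [0,0,-0.01,0,0,0,0.4],
    [0,0,0,0,0,0,0.4],
    [0,0,0,0,0,0,0.4]
  ]
}}

```text
t: 16.42
tcp_pos: [485.2, -361.9, 154.8]
eef_rot: [[0.281, 0.96, -0.0], [0.96, -0.281, 0.0], [0.0, -0.0, -1.0]]
force: [-0.1, -0.0, 0.2]
opening: 0.401
finger_force: 0.0
```

Run:
```python
from h import *
d=snap("wrist"); s=robot.read_state(); print(s["tcp_pos"],s["eef_rot"][:,0])
g=d["image"].max(2); c=proj(d,(506.2,-278.9,52)); print(c)
yy,xx=np.mgrid[:420,:560]
m=((g<130)&(np.hypot(xx-c[0],yy-c[1])<51)).astype(np.uint8)
n,l,st,ce=cv2.connectedComponentsWithStats(m)
for k in range(1,n):
    if st[k,4]>8: print(st[k],ce[k],onz(d,*ce[k],52)[:2])
u,v=map(int,c); cv2.imwrite("pics/e3.png",cv2.resize(d["image"][v-55:v+55,u-70:u+70],None,fx=5,fy=5,interpolation=cv2.INTER_CUBIC)[:,:,::-1]);print(u-70,v-55)
```

```text
[ 485.188 -361.875  154.932] [0.28 0.96 0.  ]
[276.983 109.601]
[266 101  62  16 353] [289.142 108.079] [ 516.788 -280.661]
206 54
```

View pics/e3.png

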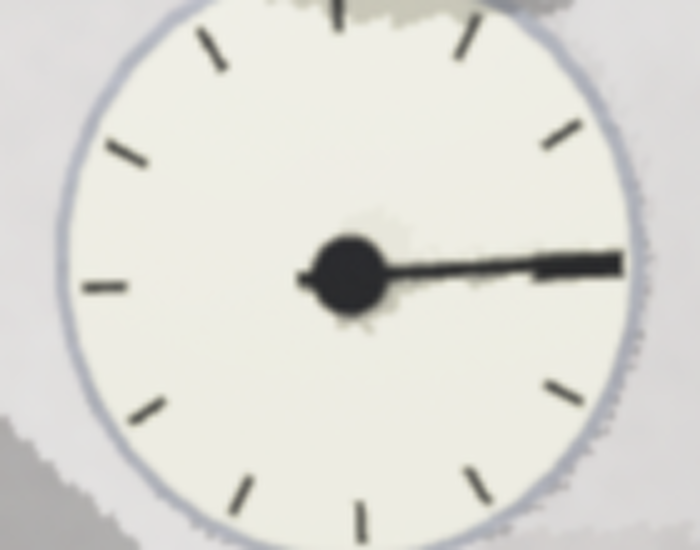

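```bash
cat > dial2.py <<'E'
from h import *
d=snap("wrist"); Z=51
S=12 # px/mm
C0=np.array([506.2,-278.9])
src=[];dst=[]
for a,b in[(-50,-50),(50,-50),(50,50),(-50,50)]:
    src.append(proj(d,(C0[0]+a,C0[1]+b,Z)));dst.append(((a+55)*S,(55-b)*S))
H=cv2.getPerspectiveTransform(np.float32(src),np.float32(dst))
g=cv2.warpPerspective(d["image"].max(2),H,(110*S,110*S),flags=cv2.INTER_CUBIC)
m=(g<150).astype(np.uint8)
yy,xx=np.mgrid[:110*S,:110*S]; R=np.hypot(xx-55*S,yy-55*S)/S
m[R>47]=0
n,l,st,ce=cv2.connectedComponentsWithStats(m)
T=[];big=None
for k in range(1,n):
    p=np.array([ce[k][0]/S-55,55-ce[k][1]/S]); a=st[k,4]/S/S
    if a>50: big=k
    elif 4<a<40 and 30<np.hypot(*p)<46: T.append(p)
T=np.array(T)
c=cv2.minEnclosingCircle(np.float32(T))[0] if 0 else None
from scipy.optimize import least_squares
f=lambda q:[ (lambda v:(np.hypot(*v)-q[2]))(t-q[:2]) for t in T]+[40*(lambda x:(x+np.pi/12)%(np.pi/6)-np.pi/12)(np.arctan2(*(t-q[:2])[::-1])-q[3]) for t in T]
q=least_squares(f,[0,0,40,np.radians(-13.7)]); x=q.x; print(len(T),"centre",x[:2]+C0,x[2],"zero deg",np.degrees(x[3]),"cost",q.cost)
ys,xs=np.where(l==big); P=np.stack([xs/S-55,55-ys/S],1)-x[:2]
t=x[3]; U=P@np.array([np.cos(t),np.sin(t)]);V=P@np.array([-np.sin(t),np.cos(t)])
# pointer direction from thin part between hub and mark, and tail
b=[(u,V[(abs(U-u)<.5)].mean(),np.ptp(V[abs(U-u)<.5])) for u in np.arange(10,30,2)]
b=np.array(b); print(b.T); k=np.polyfit(b[:,0],b[:,1],1); print("pointer vs zero deg ccw+",np.degrees(np.arctan(k[0])),"at hub",k[1])
r=[(u,round(V[abs(U-u)<.5].min(),2),round(V[abs(U-u)<.5].max(),2)) for u in(34,38,42,45) if (abs(U-u)<.5).any()];print(r)
E
python3 dial2.py
```

```text
11 centre [ 505.234 -277.879] 43.17298933181672 zero deg -13.78406077756627 cost 0.30646620770768884
[[10.    12.    14.    16.    18.    20.    22.    24.    26.    28.   ]
 [ 0.135  0.091  0.135  0.224  0.272  0.23   0.176  0.166  0.338  0.432]
 [ 2.769  3.051  2.788  2.889  2.57   2.63   2.77   2.992  2.927  2.749]]
pointer vs zero deg ccw+ 0.7578813102068643 at hub -0.0313157789506843
[(34, np.float64(-2.4), np.float64(2.37)), (38, np.float64(-2.18), np.float64(2.39)), (42, np.float64(-2.09), np.float64(2.29)), (45, np.float64(-2.19), np.float64(2.16))]
```

Run:
```python
from h import *
d=snap("scene")
for z in(62,70,80,90,93): print(z,proj(d,(495,-363,z)))
```

```text
62 [122.107 253.744]
70 [121.256 251.036]
80 [120.182 247.613]
90 [119.095 244.147]
93 [118.766 243.099]
```

Call:
{"fn": "send_rows", "kwargs": {
  "increments": [
    [0,0,-0.09,1,0,-0.3,0.9],
    [0,0,-0.09,1,0,-0.3,0.9],
    [0,0,-0.09,1,0,-0.3,0.9]
  ]
}}

```text
t: 16.95
tcp_pos: [513.9, -264.0, 186.2]
eef_rot: [[-0.004, 1.0, 0.002], [1.0, 0.004, -0.001], [-0.001, 0.002, -1.0]]
force: [0.5, 0.1, -0.4]
opening: 0.661
finger_force: 0.0
```

Call:
{"fn": "send_rows", "kwargs": {
  "increments": [
    [0,0,0,1,-0.15,0,0.9],
    [0,0,0,1,-0.15,0,0.9]
  ]
}}

```text
t: 17.2
tcp_pos: [497.2, -165.0, 184.7]
eef_rot: [[0.001, 1.0, -0.001], [1.0, -0.001, 0.0], [0.0, -0.001, -1.0]]
force: [0.6, -0.5, 1.4]
opening: 0.862
finger_force: 0.0
```

Call:
{"fn": "send_rows", "kwargs": {
  "increments": [
    [0,0,0,1,-0.15,0,0.9],
    [0,0,0,1,-0.15,0,0.9]
  ]
}}

```text
t: 17.45
tcp_pos: [482.2, -64.7, 184.9]
eef_rot: [[0.001, 1.0, -0.0], [1.0, -0.001, 0.0], [0.0, -0.0, -1.0]]
force: [1.2, -0.0, -0.5]
opening: 0.9
finger_force: 0.0
```

Call:
{"fn": "send_rows", "kwargs": {
  "increments": [
    [0,0,0,1,-0.13,0,0.9],
    [0,0,0,1,-0.13,0,0.9],
    [0,0,0,1,-0.13,0,0.9]
  ]
}}

```text
t: 17.82
tcp_pos: [469.6, 35.3, 185.0]
eef_rot: [[-0.002, 1.0, -0.0], [1.0, 0.002, 0.0], [0.0, -0.0, -1.0]]
force: [0.3, -1.1, 0.2]
opening: 0.903
finger_force: 0.0
```

```bash
cat >> h.py <<'E'
def blobs(d,cond,amin,amax):
    m=cv2.morphologyEx(cond.astype(np.uint8),cv2.MORPH_OPEN,np.ones((3,3)))
    out=[]
    for c in cv2.findContours(m,cv2.RETR_EXTERNAL,cv2.CHAIN_APPROX_NONE)[0]:
        a=cv2.contourArea(c)
        if amin<a<amax: out.append((cv2.fitEllipse(c),a))
    return out
def white(d): 
    h=cv2.cvtColor(d["image"],cv2.COLOR_RGB2HSV); return (h[...,1]<60)&(h[...,2]>150)
E
python3 - <<'E'
from h import *
d=snap("wrist","w6"); print(robot.read_state()["tcp_pos"],robot.read_state()["eef_rot"][:,0])
for e,a in blobs(d,white(d),400,20000): print(e,a,onz(d,*e[0],10))
t=snap("top"); print([ (e[0],onz(t,*e[0],10)) for e,a in blobs(t,white(t),400,600)])
E
```

```text
[469.92   34.165 185.004] [-0.001  1.    -0.   ]
((324.509765625, 361.4582214355469), (37.50740432739258, 172.6553192138672), 90.23041534423828) 4325.0 [ 531.929 -211.15    10.   ]
((283.32818603515625, 331.56317138671875), (22.043153762817383, 569.56103515625), 89.97125244140625) 6755.5 [ 474.597 -162.624   10.   ]
((316.1946105957031, 294.450439453125), (49.980308532714844, 99.0159912109375), 96.49585723876953) 3373.5 [ 516.6   -106.061   10.   ]
((299.89306640625, 119.154052734375), (62.18366241455078, 64.81766510009766), 11.668545722961426) 3164.5 [490.861 111.319  10.   ]
[((56.238685607910156, 210.98513793945312), array([566.495, 621.737,  10.   ]))]
```

Call:
{"fn": "send_rows", "kwargs": {
  "increments": [
    [0,0,0,0.772,0.21,0,0.92],
    [0,0,0,0.772,0.21,0.5,0.92],
    [0,0,0,0.772,0.21,1,0.92],
    [0,0,0,0.772,0.21,1,0.92]
  ]
}}

```text
t: 18.42
tcp_pos: [489.5, 110.0, 82.6]
eef_rot: [[0.001, 1.0, -0.006], [1.0, -0.001, -0.001], [-0.001, -0.006, -1.0]]
force: [-0.8, -0.0, 0.7]
opening: 0.917
finger_force: 0.0
```

Call:
{"fn": "send_rows", "kwargs": {
  "increments": [
    [0,0,0,0,0,0.4,0.92],
    [0,0,0,0,0,0.7,0.92],
    [0,0,0,0,0,0.75,0.92],
    [0,0,0,0,0,0.78,0.92],
    [0,0,0,0,0,0.81,0.92],
    [0,0,0,0,0,0.83,0.92]
  ]
}}

```text
t: 19.18
tcp_pos: [491.2, 111.3, 2.8]
eef_rot: [[-0.001, 1.0, 0.001], [1.0, 0.001, 0.0], [0.0, 0.001, -1.0]]
force: [-0.6, 0.1, -0.4]
opening: 0.917
finger_force: 0.0
```

Run:
```python
from h import *
d=snap("wrist","w7"); s=robot.read_state(); print(s["tcp_pos"],s["force"])
for e,a in blobs(d,white(d),1500,20000): print(e,a,onz(d,*e[0],10),a)
i=d["image"]; cv2.imwrite("pics/e4.png",np.clip((i.astype(float)-5)*2.2,0,255).astype(np.uint8)[:,:,::-1])
```

```text
[490.958 111.354   2.469] [-0.184  0.498 -0.37 ]
((284.31439208984375, 331.0468444824219), (25.477453231811523, 565.5016479492188), 90.0120849609375) 7910.5 [494.047  50.75   10.   ] 7910.5
((280.2535705566406, 247.44273376464844), (101.28825378417969, 105.94996643066406), 90.35218048095703) 8426.5 [491.052 113.281  10.   ] 8426.5
```

View pics/e4.png

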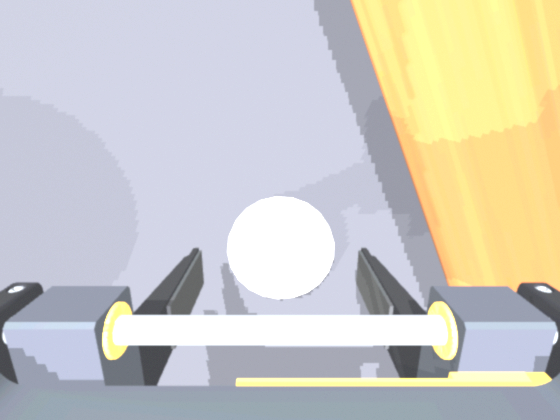

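Call:
{"fn": "send_rows", "kwargs": {
  "increments": [
    [0,0,0,0.018,0,0.1,0.92],
    [0,0,0,0.018,0,0.17,0.92],
    [0,0,0,0.018,0,0.21,0.92],
    [0,0,0,0.018,0,0.24,0.92],
    [0,0,0,0.018,0,0.26,0.92],
    [0,0,0,0.018,0,0.28,0.92],
    [0,0,0,0.018,0,0.28,0.92]
  ]
}}

```text
t: 20.1
tcp_pos: [490.7, 113.1, -25.9]
eef_rot: [[-0.001, 1.0, -0.0], [1.0, 0.001, 0.0], [0.0, -0.0, -1.0]]
force: [0.6, -0.2, 0.5]
opening: 0.919
finger_force: 0.0
```

Call:
{"fn": "send_rows", "kwargs": {
  "increments": [
    [0,0,0,0,0,0,0.6],
    [0,0,0,0,0,0,0.6],
    [0,0,0,0,0,0,0.6],
    [0,0,0,0,0,0,0.6],
    [0,0,0,0,0,0,0.6],
    [0,0,0,0,0,0,0.6]
  ],
  "squeeze": 25
}}

```text
t: 20.85
tcp_pos: [490.8, 113.2, -25.8]
eef_rot: [[-0.001, 1.0, 0.0], [1.0, 0.001, 0.0], [0.0, 0.0, -1.0]]
force: [0.2, -0.4, 2.0]
opening: 0.701
finger_force: 25.0
```

Call:
{"fn": "send_rows", "kwargs": {
  "increments": [
    [0,0,0,0,0,-0.1,0.6],
    [0,0,0,0,0,-0.5,0.6],
    [0,0,0,0,0,-1,0.6],
    [0,0,0,0,0,-1,0.6]
  ]
}}

```text
t: 21.35
tcp_pos: [492.2, 113.4, 77.5]
eef_rot: [[-0.001, 1.0, 0.006], [1.0, 0.001, 0.001], [0.001, 0.006, -1.0]]
force: [-0.2, 0.0, -2.2]
opening: 0.704
finger_force: 25.0
```

Call:
{"fn": "send_rows", "kwargs": {
  "increments": [
    [0,0,0,-0.3,0.5,-0.6,0.6],
    [0,0,0,-0.6,0.5,-0.6,0.6],
    [0,0,0,-1,0.5,-0.6,0.6],
    [0,0,0,-1,0.5,-0.6,0.6]
  ]
}}

```text
t: 21.85
tcp_pos: [540.4, 11.1, 133.3]
eef_rot: [[0.002, 1.0, -0.001], [1.0, -0.002, 0.0], [0.0, -0.001, -1.0]]
force: [0.1, -0.2, -1.4]
opening: 0.702
finger_force: 25.0
```

```bash
cat >> h.py <<'E'
def held(d,mask,s,thick,below=3,amin=800):
    # centre of held disc's top face in tool coords; tip is 29 mm behind TCP, disc top 'thick-below' behind tip
    M=np.array(d["mount"])
    for e,a in blobs(d,mask,amin,30000):
        u,v=e[0]; r=M[:3,:3]@np.array([(u-d["cx"])/d["fx"],(v-d["cy"])/d["fy"],1]); o=M[:3,3]
        p=o+r*((-29-(thick-below))-o[2])/r[2]; print("held?",np.round(e[0],1),np.round(e[1],1),round(a),"tool xyz",p)
E
python3 - <<'E'
from h import *
d=snap("wrist","w8"); s=robot.read_state(); print(s["tcp_pos"],s["opening"],s["finger_force"])
held(d,white(d),s,10)
E
```

```text
[540.274  12.329 133.293] 0.7016301646963164 24.99974548816681
held? [273.  361.8] [ 38.4 167.6] 3420 tool xyz [-61.08   -4.428 -36.   ]
held? [279.5 271.4] [110.2 135.5] 10480 tool xyz [ -0.122  -0.566 -36.   ]
```

Run:
```python
from h import *
import pickle
d=pickle.load(open("k1.pkl","rb")); i=d["image"]; h=cv2.cvtColor(i,cv2.COLOR_RGB2HSV)
m=(h[...,1]>18)&(h[...,1]<70)&(h[...,2]>110)&(h[...,0]>100)&(h[...,0]<135)
m[:, :150]=0; m[150:]=0
for e,a in blobs(d,m,300,30000): print(e,a,onz(d,*e[0],85))
for X in [(320.5,62)]: print(onz(d,*X,85))
g=cv2.GaussianBlur(cv2.cvtColor(i,cv2.COLOR_RGB2GRAY)[:160],(3,3),0)
c=cv2.HoughCircles(g,cv2.HOUGH_GRADIENT,1,30,param1=80,param2=18,minRadius=34,maxRadius=80); 
for q in (c[0][:6] if c is not None else []): print(q,onz(d,q[0],q[1],85))
t=snap("top"); h=cv2.cvtColor(t["image"],cv2.COLOR_RGB2HSV); print(proj(t,(535,-156,85)))
```

```text
[ 535.811 -153.859   85.   ]
[318.5  66.5  40.5] [ 534.175 -157.54    85.   ]
[342.552 219.181]
```

Call:
{"fn": "send_rows", "kwargs": {
  "increments": [
    [0,0,0,-0.5,0,0,0.6],
    [0,0,0,-0.9,-0.04,0,0.6],
    [0,0,0,-0.9,-0.04,0,0.6]
  ]
}}

```text
t: 22.32
tcp_pos: [536.6, -77.8, 133.5]
eef_rot: [[0.001, 1.0, -0.001], [1.0, -0.001, 0.0], [0.0, -0.001, -1.0]]
force: [-0.7, 0.4, -1.2]
opening: 0.711
finger_force: 2.5
```

Call:
{"fn": "send_rows", "kwargs": {
  "increments": [
    [0,0,0,-0.4,0,0.1,0.6],
    [0,0,0,-0.7,0,0.2,0.6],
    [0,0,0,-0.79,0,0.3,0.6],
    [0,0,0,-0.79,0,0.4,0.6],
    [0,0,0,-0.79,0,0.4,0.6],
    [0,0,0,-0.79,0,0.4,0.6]
  ]
}}

```text
t: 23.08
tcp_pos: [537.2, -154.9, 94.3]
eef_rot: [[-0.002, 1.0, 0.0], [1.0, 0.002, 0.0], [0.0, 0.0, -1.0]]
force: [0.5, 0.1, -0.6]
opening: 0.7
finger_force: 25.0
```

Run:
```python
from h import *
d=snap("wrist","w9"); s=robot.read_state(); print(s["tcp_pos"],s["opening"],s["finger_force"],s["eef_rot"])
held(d,white(d),s,10)
```

```text
[ 537.214 -155.128   94.46 ] 0.7034657990234225 24.999445974826813 [[-0.002  1.     0.   ]
 [ 1.     0.002 -0.   ]
 [-0.     0.    -1.   ]]
held? [238.6 362.9] [ 38.5 120. ] 2923 tool xyz [-61.899 -25.45  -36.   ]
held? [502.6 273.3] [ 64.1 106.9] 4508 tool xyz [ -1.049 123.142 -36.   ]
```

Run:
```python
import cv2,numpy as np
for n in("w8","w9"):
    i=cv2.imread(f"pics/{n}.png").min(2)
    for r in (200,210,220,230,240,250,260,270,280): 
        x=np.where(i[r,200:360]>215)[0]; print(n,r,(200+x.min(),200+x.max(),len(x)) if len(x) else None, i[r,280])
```

```text
w8 200 None 62
w8 210 None 61
w8 220 (np.int64(261), np.int64(297), 37) 244
w8 230 (np.int64(241), np.int64(316), 76) 238
w8 240 (np.int64(231), np.int64(327), 97) 238
w8 250 (np.int64(226), np.int64(334), 109) 237
w8 260 (np.int64(222), np.int64(337), 116) 237
w8 270 (np.int64(226), np.int64(339), 114) 242
w8 280 (np.int64(228), np.int64(338), 111) 242
w9 200 None 180
w9 210 None 183
w9 220 (np.int64(263), np.int64(296), 34) 237
w9 230 (np.int64(241), np.int64(316), 76) 229
w9 240 (np.int64(232), np.int64(326), 95) 228
w9 250 (np.int64(226), np.int64(333), 108) 228
w9 260 (np.int64(222), np.int64(337), 116) 228
w9 270 (np.int64(226), np.int64(338), 113) 236
w9 280 (np.int64(231), np.int64(338), 108) 235
```

Call:
{"fn": "send_rows", "kwargs": {
  "increments": [
    [0,0,0,-0.011,-0.014,0.1,0.6],
    [0,0,0,-0.011,-0.014,0.2,0.6],
    [0,0,0,-0.011,-0.014,0.28,0.6],
    [0,0,0,-0.011,-0.014,0.32,0.6],
    [0,0,0,-0.011,-0.014,0.35,0.6],
    [0,0,0,-0.011,-0.014,0.365,0.6],
    [0,0,0,-0.011,-0.014,0.375,0.6],
    [0,0,0,-0.011,-0.014,0.38,0.6]
  ]
}}

```text
t: 24.12
tcp_pos: [535.6, -157.0, 56.2]
eef_rot: [[-0.001, 1.0, 0.0], [1.0, 0.001, -0.0], [-0.0, 0.0, -1.0]]
force: [0.2, 0.5, -0.5]
opening: 0.702
finger_force: 25.0
```

Call:
{"fn": "send_rows", "kwargs": {
  "increments": [
    [0,0,0,0,0,0,0.73],
    [0,0,0,0,0,0,0.76],
    [0,0,0,0,0,0,0.8],
    [0,0,0,0,0,0,0.85],
    [0,0,0,0,0,-0.2,0.92],
    [0,0,0,0,0,-0.6,0.92],
    [0,0,0,0,0,-1,0.92],
    [0,0,0,0,0,-1,0.92]
  ]
}}

```text
t: 25.12
tcp_pos: [536.7, -157.4, 158.8]
eef_rot: [[-0.001, 1.0, 0.005], [1.0, 0.001, -0.002], [-0.002, 0.005, -1.0]]
force: [-0.7, 0.7, -0.1]
opening: 0.92
finger_force: 0.0
```

Run:
```python
from h import *
d=snap("wrist","w10"); s=robot.read_state(); print(s["tcp_pos"],s["opening"])
for e,a in blobs(d,(d["image"].min(2)>222),800,20000): print(e,a,onz(d,*e[0],92))
```

```text
[ 535.887 -157.054  156.997] 0.9217458118701898
((488.4789733886719, 264.2005920410156), (48.448856353759766, 84.37203216552734), 86.41612243652344) 2882.5 [ 723.426 -203.355   92.   ]
((277.3143615722656, 215.39447021484375), (72.00739288330078, 75.47911834716797), 92.57592010498047) 4266.5 [ 534.524 -157.721   92.   ]
```

Call:
{"fn": "send_rows", "kwargs": {
  "increments": [
    [0,0,-0.137,0.5,0.3,-0.9,0.8],
    [0,0,-0.137,1,0.5,-0.9,0.8],
    [0,0,-0.137,1,0.5,-0.9,0.8],
    [0,0,-0.137,1,0.5,-0.9,0.8]
  ]
}}

```text
t: 25.68
tcp_pos: [585.5, -55.9, 245.1]
eef_rot: [[-0.419, 0.908, -0.001], [0.908, 0.419, 0.0], [0.001, -0.001, -1.0]]
force: [0.4, 0.2, -0.3]
opening: 0.804
finger_force: 0.0
```

Call:
{"fn": "send_rows", "kwargs": {
  "increments": [
    [0,0,0,0.43,0.9,0,0.8],
    [0,0,0,0.43,0.9,0,0.8],
    [0,0,0,0.43,0.9,0,0.8],
    [0,0,0,0.43,0.9,0,0.8]
  ]
}}

```text
t: 26.18
tcp_pos: [648.4, 18.5, 244.7]
eef_rot: [[-0.416, 0.909, -0.002], [0.909, 0.416, -0.0], [0.001, -0.002, -1.0]]
force: [0.2, -0.3, -0.9]
opening: 0.8
finger_force: 0.0
```

```bash
cat >> h.py <<'E'
def wood(d):
    h=cv2.cvtColor(d["image"],cv2.COLOR_RGB2HSV); return (h[...,0]>12)&(h[...,0]<30)&(h[...,1]>40)&(h[...,1]<150)&(h[...,2]>170)
E
python3 - <<'E'
from h import *
d=snap("wrist","w11"); s=robot.read_state(); print(s["tcp_pos"],s["eef_rot"][:,0])
for p in [(662,73,110),(568,277,110),(537,345.6,110)]:
    u=proj(d,p); print(u); 
    if 0<u[1]<400 and 0<u[0]<540: print(cv2.cvtColor(d["image"],cv2.COLOR_RGB2HSV)[int(u[1])-14:int(u[1])+15:4,int(u[0])+9])
for e,a in blobs(d,wood(d),300,20000): print(e,a,onz(d,*e[0],110))
E
```

```text
[648.457  18.342 245.199] [-0.416  0.909  0.001]
[315.104 153.698]
[[ 25  88 245]
 [ 27  82 246]
 [ 24  97 242]
 [ 25  90 244]
 [ 24  99 239]
 [ 25  88 245]
 [ 26  87 245]
 [ 27  81 246]]
[ 323.743 -127.435]
[ 328.442 -255.914]
((316.0417175292969, 152.74948120117188), (49.984127044677734, 53.225013732910156), 4.963510990142822) 2085.0 [662.435  74.241 110.   ]
```

```bash
cat > plan.py <<'E'
from h import *
import sys
yaw=np.radians(114.69); yb=np.array([np.cos(yaw),np.sin(yaw),0]); xb=np.array([yb[1],-yb[0],0]); Z=np.array([0,0,1.])
a=np.radians(35); n=-np.sin(a)*xb+np.cos(a)*Z; sl=np.cos(a)*xb+np.sin(a)*Z
RT=np.stack([yb,sl,-n],1)
def pose(T,gap):  # T = top-face centre; tip gap above the board face -> TCP
    B=T-12*n; return B+n*gap-29*n
def rel(P):
    s=robot.read_state(); R=s["eef_rot"]; from_=s["tcp_pos"]
    rv=cv2.Rodrigues(R.T@RT)[0].ravel()/np.pi; return rv,R.T@(np.array(P)-from_)/100
E
python3 - <<'E'
from plan import *
d=snap("wrist"); t=snap("top")
e=[e for e,a in blobs(d,wood(d),1000,20000)][0]
print(tri([ray(d,*e[0]),ray(t,254.5,170)]))
for z in(105,106.4,108): print(onz(d,*e[0],z),onz(t,254.5,170,z))
T=onz(d,*e[0],106.4); print("grasp TCP",pose(T,3),"far",pose(T,103)); print(rel(pose(T,103)))
E
```

```text
(array([664.173,  73.541,  97.263]), [np.float64(0.054897125245278726), np.float64(0.05489712524518506)])
[663.095  74.028 105.   ] [662.955  73.349 105.   ]
[662.89   74.117 106.4  ] [662.744  73.313 106.4  ]
[662.655  74.218 108.   ] [662.504  73.273 108.   ]
grasp TCP [682.693  83.221  75.272] far [630.579  59.263 157.187]
(array([-0.195,  0.   , -0.   ]), array([0.446, 0.006, 0.887]))
```

Call:
{"fn": "send_rows", "kwargs": {
  "increments": [
    [-0.06,0,0,0.446,0,0.1,0.75],
    [-0.12,0,0,0.446,0.006,0.4,0.75],
    [-0.18,0,0,0.446,0.006,0.7,0.75],
    [-0.195,0,0,0.446,0.006,0.887,0.75],
    [-0.195,0,0,0.446,0.006,0.887,0.75],
    [-0.195,0,0,0.446,0.006,0.887,0.75]
  ]
}}

```text
t: 27.08
tcp_pos: [629.9, 59.6, 156.5]
eef_rot: [[-0.416, 0.745, 0.521], [0.909, 0.34, 0.24], [0.002, 0.573, -0.819]]
force: [1.3, 0.0, 0.6]
opening: 0.745
finger_force: 0.0
```

Run:
```python
from plan import *
d=snap("wrist","w12"); s=robot.read_state(); print(s["tcp_pos"])
T=np.array([662.85,73.8,106.4]);print("expect",proj(d,T))
for e,a in blobs(d,wood(d),800,20000):
    o,r=ray(d,*e[0]); q=o+r*(((T-o)@n)/(r@n)); print(e,a,q, "-> rel",rel(pose(q,3)))
```

```text
[630.939  59.991 157.628]
expect [280.812 218.556]
((279.1587829589844, 268.09088134765625), (8.45723819732666, 170.6328887939453), 89.82428741455078) 941.0 [680.869  31.741 105.562] -> rel (array([ 0., -0., -0.]), array([-0.466, -0.024,  0.999]))
((279.3038024902344, 218.11553955078125), (64.07549285888672, 64.8040542602539), 76.15717315673828) 3258.5 [661.748  73.721 105.676] -> rel (array([ 0., -0., -0.]), array([-0.004, -0.022,  0.999]))
```

Call:
{"fn": "send_rows", "kwargs": {
  "increments": [
    [0,0,0,-0.004,-0.022,0.4,0.75],
    [0,0,0,-0.004,-0.022,0.7,0.75],
    [0,0,0,-0.004,-0.022,0.85,0.75],
    [0,0,0,-0.004,-0.022,0.9,0.75],
    [0,0,0,-0.004,-0.022,0.94,0.75],
    [0,0,0,-0.004,-0.022,0.97,0.75],
    [0,0,0,-0.004,-0.022,0.99,0.75],
    [0,0,0,-0.004,-0.022,0.995,0.75]
  ]
}}

```text
t: 28.12
tcp_pos: [681.7, 83.4, 74.9]
eef_rot: [[-0.418, 0.743, 0.523], [0.908, 0.342, 0.24], [0.0, 0.575, -0.818]]
force: [0.2, -0.9, -0.3]
opening: 0.752
finger_force: 0.0
```

Call:
{"fn": "send_rows", "kwargs": {
  "increments": [
    [0,0,0,0,0,0,0.5],
    [0,0,0,0,0,0,0.5],
    [0,0,0,0,0,0,0.5],
    [0,0,0,0,0,0,0.5],
    [0,0,0,0,0,0,0.5]
  ],
  "squeeze": 20
}}

```text
t: 28.75
tcp_pos: [681.7, 83.3, 74.8]
eef_rot: [[-0.418, 0.743, 0.522], [0.908, 0.342, 0.24], [-0.0, 0.575, -0.818]]
force: [-0.5, -0.3, 2.0]
opening: 0.554
finger_force: 20.0
```

Call:
{"fn": "send_rows", "kwargs": {
  "increments": [
    [0,0,0,0,0.03,-0.05,0.5],
    [0,0,0,0,0.05,-0.1,0.5],
    [0,0,0,0,0.07,-0.2,0.5],
    [0,0,0,0,0.09,-0.3,0.5],
    [0,0,0,0,0.12,-0.45,0.5],
    [0,0,0,0,0.14,-0.6,0.5],
    [0,0,0,0,0.14,-1,0.5],
    [0,0,0,0,0.14,-1,0.5]
  ]
}}

```text
t: 29.75
tcp_pos: [639.8, 63.7, 166.8]
eef_rot: [[-0.418, 0.742, 0.525], [0.909, 0.342, 0.24], [-0.002, 0.577, -0.817]]
force: [-0.2, -0.2, -0.7]
opening: 0.551
finger_force: 20.0
```

Call:
{"fn": "send_rows", "kwargs": {
  "increments": [
    [0.05,0,0,-0.2,0,-0.2,0.5],
    [0.1,0,0,-0.5,0,-0.4,0.5],
    [0.15,0,0,-1,0,-0.6,0.5],
    [0.195,0,0,-1,0,-0.6,0.5],
    [0.195,0,0,-1,0,-0.6,0.5]
  ]
}}

```text
t: 30.38
tcp_pos: [652.1, -41.0, 212.7]
eef_rot: [[-0.419, 0.908, -0.002], [0.908, 0.419, -0.0], [0.001, -0.002, -1.0]]
force: [-1.1, -0.5, -1.0]
opening: 0.553
finger_force: 20.0
```

```bash
cat >> h.py <<'E'
def heldwood(d):
    s=robot.read_state(); print(s["tcp_pos"],s["opening"],s["finger_force"]); print(s["eef_rot"])
    held(d,wood(d),s,12,3,300)
    m=wood(d)
    for r in (220,230,240,250,260,270,280):
        x=np.where(m[r,180:380])[0]; print(r,(180+x.min(),180+x.max(),len(x)) if len(x) else None)
E
python3 -c "
from h import *
heldwood(snap('wrist','w13'))"
```

```text
[651.63  -40.279 212.034] 0.5506194937776036 19.99995372723788
[[-0.419  0.908 -0.004]
 [ 0.908  0.419  0.   ]
 [ 0.002 -0.003 -1.   ]]
held? [279.4 272.5] [90.  96.3] 6784 tool xyz [  0.541  -0.355 -38.   ]
held? [398.  223.8] [15.4 31.8] 334 tool xyz [ 28.813  61.543 -38.   ]
220 None
230 (np.int64(262), np.int64(297), 36)
240 (np.int64(247), np.int64(312), 66)
250 (np.int64(239), np.int64(320), 82)
260 (np.int64(234), np.int64(325), 92)
270 (np.int64(232), np.int64(326), 61)
280 (np.int64(232), np.int64(327), 60)
```

Call:
{"fn": "send_rows", "kwargs": {
  "increments": [
    [0,0,0,-0.15,-0.4,0,0.5],
    [0,0,0,-0.29,-0.78,0,0.5],
    [0,0,0,-0.29,-0.78,0,0.5]
  ]
}}

```text
t: 30.8
tcp_pos: [590.4, -100.9, 213.1]
eef_rot: [[-0.417, 0.909, -0.0], [0.909, 0.417, 0.002], [0.002, 0.001, -1.0]]
force: [0.6, 0.1, -0.7]
opening: 0.548
finger_force: 20.0
```

Call:
{"fn": "send_rows", "kwargs": {
  "increments": [
    [0,0,0,-0.15,-0.4,0.1,0.5],
    [0,0,0,-0.29,-0.77,0.4,0.5],
    [0,0,0,-0.29,-0.77,0.8,0.5],
    [0,0,0,-0.29,-0.77,1,0.5],
    [0,0,0,-0.29,-0.77,1,0.5],
    [0,0,0,-0.29,-0.77,1,0.5]
  ]
}}

```text
t: 31.55
tcp_pos: [534.5, -158.3, 114.2]
eef_rot: [[-0.419, 0.908, 0.001], [0.908, 0.419, 0.0], [-0.0, 0.001, -1.0]]
force: [-0.4, 0.6, -0.2]
opening: 0.551
finger_force: 20.0
```

```bash
cat >> h.py <<'E'
def togo(d,x,y):
    s=robot.read_state(); print("tcp",s["tcp_pos"],"open",s["opening"],"grip",s["finger_force"]); print("togo",s["eef_rot"].T@(np.array([x,y,s["tcp_pos"][2]])-s["tcp_pos"])/100)
E
python3 -c "
from h import *
d=snap('wrist','w14'); togo(d,535.1,-158); heldwood(d)"
```

```text
tcp [ 534.496 -158.423  114.457] open 0.5477795877512656 grip 19.99982363486197
togo [0.001 0.007 0.   ]
[ 534.496 -158.423  114.457] 0.5477795877512656 19.99982363486197
[[-0.418  0.908  0.002]
 [ 0.908  0.418 -0.   ]
 [-0.001  0.001 -1.   ]]
held? [279.1 272.5] [90.1 95.3] 6704 tool xyz [  0.502  -0.532 -38.   ]
220 None
230 (np.int64(261), np.int64(298), 38)
240 (np.int64(246), np.int64(313), 63)
250 (np.int64(240), np.int64(321), 81)
260 (np.int64(235), np.int64(324), 90)
270 (np.int64(232), np.int64(326), 63)
280 (np.int64(232), np.int64(326), 58)
```

Descend to TCP 64.8 (contact expected about 66), release, and check.

Call:
{"fn": "send_rows", "kwargs": {
  "increments": [
    [0,0,0,0,0.007,0.2,0.5],
    [0,0,0,0,0.007,0.35,0.5],
    [0,0,0,0,0.007,0.42,0.5],
    [0,0,0,0,0.007,0.46,0.5],
    [0,0,0,0,0.007,0.475,0.5],
    [0,0,0,0,0.007,0.49,0.5],
    [0,0,0,0,0.007,0.497,0.5],
    [0,0,0,0,0.007,0.497,0.5]
  ]
}}

```text
t: 32.6
tcp_pos: [534.4, -158.4, 64.1]
eef_rot: [[-0.418, 0.908, 0.0], [0.908, 0.418, 0.0], [-0.0, 0.0, -1.0]]
force: [0.4, -1.0, 0.5]
opening: 0.549
finger_force: 20.0
```

Call:
{"fn": "send_rows", "kwargs": {
  "increments": [
    [0,0,0,0,0,0,0.57],
    [0,0,0,0,0,0,0.59],
    [0,0,0,0,0,0,0.63],
    [0,0,0,0,0,0,0.7],
    [0,0,0,0,0,-0.2,0.75],
    [0,0,0,0,0,-0.6,0.75],
    [0,0,0,0,0,-1,0.75],
    [0,0,0,0,0,-1,0.75]
  ]
}}

```text
t: 33.6
tcp_pos: [535.5, -158.8, 166.7]
eef_rot: [[-0.418, 0.908, 0.005], [0.908, 0.418, -0.002], [-0.004, 0.004, -1.0]]
force: [0.9, -0.5, -1.2]
opening: 0.745
finger_force: 0.0
```

```bash
cat >> h.py <<'E'
def stack(d,z):
    s=robot.read_state(); print("tcp",s["tcp_pos"],"force",s["force"])
    for e,a in blobs(d,wood(d),800,20000): print("wood",np.round(e[0],1),np.round(e[1],1),a,onz(d,*e[0],z))
    m=wood(d)|(d["image"].min(2)>215)
    for e,a in blobs(d,m,2500,20000): print("marble+",np.round(e[0],1),np.round(e[1],1),a,onz(d,*e[0],92))
E
python3 -c "
from h import *
stack(snap('wrist','w15'),103)"
```

```text
tcp [ 534.67  -158.443  164.886] force [-0.109  0.238 -0.179]
wood [278.1 214.9] [61.4 61.9] 2983.0 [ 533.763 -158.188  103.   ]
marble+ [278.4 209.5] [70.7 75.3] 4174.0 [ 533.382 -156.808   92.   ]
marble+ [270.8 210.7] [167.  208.4] 6517.5 [ 527.877 -160.629   92.   ]
```

Call:
{"fn": "send_rows", "kwargs": {
  "increments": [
    [0,0,0,0.1,0,-0.5,0.75],
    [0,0,0,0.5,0.2,-0.8,0.75],
    [0,0,0,0.957,0.445,-0.8,0.75],
    [0,0,0,0.957,0.445,-0.8,0.75]
  ]
}}

```text
t: 34.15
tcp_pos: [534.4, -50.2, 243.1]
eef_rot: [[-0.421, 0.907, -0.001], [0.907, 0.421, 0.001], [0.001, -0.001, -1.0]]
force: [0.4, -0.0, -0.3]
opening: 0.751
finger_force: 0.0
```

Call:
{"fn": "send_rows", "kwargs": {
  "increments": [
    [0,0,0,0.957,0.445,0,0.75],
    [0,0,0,0.957,0.445,0,0.75],
    [0,0,0,0.957,0.445,0,0.75]
  ]
}}

```text
t: 34.52
tcp_pos: [534.8, 54.2, 242.7]
eef_rot: [[-0.42, 0.907, -0.002], [0.907, 0.42, 0.0], [0.001, -0.002, -1.0]]
force: [0.0, -0.7, 0.0]
opening: 0.754
finger_force: 0.0
```

Call:
{"fn": "send_rows", "kwargs": {
  "increments": [
    [0,0,0,0.957,0.445,0,0.75],
    [0,0,0,0.957,0.445,0,0.75],
    [0,0,0,0.957,0.445,0,0.75]
  ]
}}

```text
t: 34.9
tcp_pos: [535.6, 159.1, 242.8]
eef_rot: [[-0.42, 0.908, -0.002], [0.908, 0.42, -0.0], [0.0, -0.002, -1.0]]
force: [0.0, -0.5, -0.4]
opening: 0.747
finger_force: 0.0
```

Call:
{"fn": "send_rows", "kwargs": {
  "increments": [
    [0,0,0,0.957,0.445,0,0.75],
    [0,0,0,0.957,0.445,0,0.75],
    [0,0,0,0.957,0.445,0,0.75]
  ]
}}

```text
t: 35.28
tcp_pos: [536.3, 264.2, 242.8]
eef_rot: [[-0.419, 0.908, -0.001], [0.908, 0.419, -0.001], [0.0, -0.001, -1.0]]
force: [0.5, -0.1, 0.1]
opening: 0.751
finger_force: 0.0
```

Call:
{"fn": "send_rows", "kwargs": {
  "increments": [
    [-0.06,0,0,0,0,0.1,0.75],
    [-0.12,0,0,0,0,0.4,0.75],
    [-0.18,0,0,0,0,0.7,0.75],
    [-0.195,0,0,0,0,0.88,0.75],
    [-0.195,0,0,0,0,0.88,0.75],
    [-0.195,0,0,0,0,0.88,0.75]
  ]
}}

```text
t: 36.02
tcp_pos: [535.5, 260.5, 154.3]
eef_rot: [[-0.415, 0.745, 0.522], [0.91, 0.341, 0.236], [-0.002, 0.573, -0.82]]
force: [0.6, 0.6, 0.6]
opening: 0.752
finger_force: 0.0
```

```bash
cat > look.py <<'E'
from plan import *
k=float(sys.argv[1]); d=snap("wrist"); s=robot.read_state(); print(s["tcp_pos"],s["eef_rot"])
T=np.array([661.75,73.7,105.7])+k*yb;print("expect",T,proj(d,T))
for e,a in blobs(d,wood(d),800,20000):
    o,r=ray(d,*e[0]); q=o+r*(((T-o)@n)/(r@n)); print(np.round(e[0],1),np.round(e[1],1),a,q, "-> rel",rel(pose(q,3)))
E
python3 look.py 225
```

```text
[535.687 260.667 154.478] [[-0.415  0.745  0.522]
 [ 0.91   0.341  0.236]
 [-0.002  0.573 -0.819]]
expect [567.766 278.131 105.7  ] [282.691 214.723]
[282.8 214.9] [64.5 65. ] 3291.5 [567.905 277.998 105.75 ] -> rel (array([-0.   ,  0.001, -0.   ]), array([0.026, 0.02 , 0.988]))
[283.  102.6] [33.2 68.4] 1241.5 [530.851 358.444 105.705] -> rel (array([-0.   ,  0.001, -0.   ]), array([0.912, 0.018, 0.985]))
[303.   57.1] [ 10.9 200.5] 1407.5 [528.52  391.711 113.953] -> rel (array([-0.   ,  0.001, -0.   ]), array([1.224, 0.162, 0.984]))
```

Call:
{"fn": "send_rows", "kwargs": {
  "increments": [
    [0,0.001,0,0.026,0.02,0.4,0.75],
    [0,0.001,0,0.026,0.02,0.7,0.75],
    [0,0.001,0,0.026,0.02,0.85,0.75],
    [0,0.001,0,0.026,0.02,0.9,0.75],
    [0,0.001,0,0.026,0.02,0.94,0.75],
    [0,0.001,0,0.026,0.02,0.97,0.75],
    [0,0.001,0,0.026,0.02,0.984,0.75],
    [0,0.001,0,0.026,0.02,0.984,0.75]
  ]
}}

```text
t: 37.08
tcp_pos: [588.0, 289.6, 76.9]
eef_rot: [[-0.419, 0.743, 0.521], [0.908, 0.342, 0.243], [0.002, 0.575, -0.818]]
force: [0.3, 0.3, -0.3]
opening: 0.749
finger_force: 0.0
```

Call:
{"fn": "send_rows", "kwargs": {
  "increments": [
    [0,0,0,0,0,0,0.5],
    [0,0,0,0,0,0,0.5],
    [0,0,0,0,0,0,0.5],
    [0,0,0,0,0,0,0.5],
    [0,0,0,0,0,0,0.5]
  ],
  "squeeze": 20
}}

```text
t: 37.7
tcp_pos: [587.8, 290.5, 77.1]
eef_rot: [[-0.42, 0.743, 0.521], [0.908, 0.342, 0.243], [0.002, 0.575, -0.818]]
force: [-4.2, -2.5, 6.2]
opening: 0.552
finger_force: 20.0
```

Call:
{"fn": "send_rows", "kwargs": {
  "increments": [
    [0,0,0,0,0.03,-0.05,0.5],
    [0,0,0,0,0.05,-0.1,0.5],
    [0,0,0,0,0.07,-0.2,0.5],
    [0,0,0,0,0.09,-0.3,0.5],
    [0,0,0,0,0.12,-0.45,0.5],
    [0,0,0,0,0.14,-0.6,0.5],
    [0,0,0,0,0.14,-1,0.5],
    [0,0,0,0,0.14,-1,0.5]
  ]
}}

```text
t: 38.7
tcp_pos: [548.8, 273.9, 162.0]
eef_rot: [[-0.423, 0.743, 0.52], [0.906, 0.342, 0.248], [0.006, 0.576, -0.818]]
force: [0.5, -0.7, -0.0]
opening: 0.551
finger_force: 20.0
```

Call:
{"fn": "send_rows", "kwargs": {
  "increments": [
    [0.05,0,0,-0.2,0,-0.2,0.5],
    [0.1,0,0,-0.5,0,-0.4,0.5],
    [0.15,0,0,-1,0,-0.6,0.5],
    [0.195,0,0,-1,0,-0.6,0.5],
    [0.195,0,0,-1,0,-0.6,0.5]
  ]
}}

```text
t: 39.33
tcp_pos: [561.9, 168.3, 209.8]
eef_rot: [[-0.422, 0.907, -0.002], [0.907, 0.422, 0.006], [0.006, 0.001, -1.0]]
force: [0.0, 0.3, -0.3]
opening: 0.549
finger_force: 20.0
```

```bash
python3 -c "
from h import *
d=snap('wrist','w16'); togo(d,534.8,-158.1); heldwood(d)"
```

```text
tcp [560.864 168.728 209.131] open 0.5470932123718201 grip 19.999841249082237
togo [-2.852 -1.617 -0.022]
[560.864 168.728 209.131] 0.5470932123718201 19.999841249082237
[[-0.423  0.906 -0.001]
 [ 0.906  0.423  0.007]
 [ 0.007  0.002 -1.   ]]
held? [287.9 264.5] [71.1 91.5] 2080 tool xyz [  5.344   4.25  -38.   ]
held? [377.3  59. ] [ 9.1 66.7] 340 tool xyz [107.5    43.703 -38.   ]
held? [344.6  15.5] [39.8 66. ] 1232 tool xyz [124.824  27.878 -38.   ]
220 (np.int64(275), np.int64(372), 24)
230 (np.int64(268), np.int64(379), 56)
240 (np.int64(249), np.int64(377), 42)
250 (np.int64(240), np.int64(376), 22)
260 (np.int64(235), np.int64(374), 52)
270 (np.int64(232), np.int64(372), 58)
280 (np.int64(232), np.int64(375), 28)
```

Call:
{"fn": "send_rows", "kwargs": {
  "increments": [
    [0,-0.002,0,-0.4,-0.2,0,0.5],
    [0,-0.002,0,-0.95,-0.539,0,0.5],
    [0,-0.002,0,-0.95,-0.539,0,0.5]
  ]
}}

```text
t: 39.75
tcp_pos: [550.4, 57.3, 209.0]
eef_rot: [[-0.42, 0.908, 0.003], [0.908, 0.42, 0.001], [0.0, 0.003, -1.0]]
force: [-0.2, 0.4, 0.2]
opening: 0.547
finger_force: 20.0
```

Call:
{"fn": "send_rows", "kwargs": {
  "increments": [
    [0,0,0,-0.95,-0.539,0,0.5],
    [0,0,0,-0.95,-0.539,0,0.5],
    [0,0,0,-0.95,-0.539,0,0.5]
  ]
}}

```text
t: 40.12
tcp_pos: [542.4, -50.5, 208.9]
eef_rot: [[-0.42, 0.907, 0.003], [0.907, 0.42, 0.001], [-0.0, 0.003, -1.0]]
force: [-0.1, 0.0, -0.8]
opening: 0.549
finger_force: 20.0
```

Call:
{"fn": "send_rows", "kwargs": {
  "increments": [
    [0,0,0,-0.5,-0.3,0,0.5],
    [0,0,0,-0.95,-0.539,0.3,0.5],
    [0,0,0,-0.95,-0.539,0.6,0.5],
    [0,0,0,-0.95,-0.539,0.8,0.5],
    [0,0,0,-0.95,-0.539,0.8,0.5],
    [0,0,0,-0.95,-0.539,0.8,0.5]
  ]
}}

```text
t: 40.88
tcp_pos: [534.8, -157.1, 129.9]
eef_rot: [[-0.424, 0.906, 0.003], [0.906, 0.424, 0.001], [-0.001, 0.003, -1.0]]
force: [-0.1, -0.6, 0.8]
opening: 0.549
finger_force: 20.0
```

```bash
python3 -c "
from h import *
d=snap('wrist','w17'); togo(d,534.8,-158.1); heldwood(d)"
```

```text
tcp [ 534.879 -157.375  130.087] open 0.5502293853165586 grip 19.999786972766742
togo [-0.006 -0.004 -0.   ]
[ 534.879 -157.375  130.087] 0.5502293853165586 19.999786972766742
[[-0.423  0.906  0.003]
 [ 0.906  0.423  0.   ]
 [-0.001  0.003 -1.   ]]
held? [279.  261.8] [ 91.3 123.2] 8541 tool xyz [  6.946  -0.609 -38.   ]
220 (np.int64(245), np.int64(311), 67)
230 (np.int64(243), np.int64(313), 69)
240 (np.int64(244), np.int64(313), 70)
250 (np.int64(242), np.int64(317), 76)
260 (np.int64(236), np.int64(323), 88)
270 (np.int64(233), np.int64(326), 65)
280 (np.int64(233), np.int64(325), 56)
```

Call:
{"fn": "send_rows", "kwargs": {
  "increments": [
    [0,0,0,-0.007,-0.008,0.2,0.5],
    [0,0,0,-0.007,-0.008,0.38,0.5],
    [0,0,0,-0.007,-0.008,0.46,0.5],
    [0,0,0,-0.007,-0.008,0.5,0.5],
    [0,0,0,-0.007,-0.008,0.52,0.5],
    [0,0,0,-0.007,-0.008,0.535,0.5],
    [0,0,0,-0.007,-0.008,0.542,0.5],
    [0,0,0,-0.007,-0.008,0.542,0.5]
  ]
}}

```text
t: 41.92
tcp_pos: [534.0, -159.0, 75.1]
eef_rot: [[-0.422, 0.906, 0.002], [0.906, 0.422, 0.001], [0.0, 0.002, -1.0]]
force: [-0.1, -0.3, -0.2]
opening: 0.549
finger_force: 20.0
```

Call:
{"fn": "send_rows", "kwargs": {
  "increments": [
    [0,0,0,0,0,0,0.57],
    [0,0,0,0,0,0,0.59],
    [0,0,0,0,0,0,0.63],
    [0,0,0,0,0,0,0.7],
    [0,0,0,0,0,-0.2,0.75],
    [0,0,0,0,0,-0.6,0.75],
    [0,0,0,0,0,-1,0.75],
    [0,0,0,0,0,-1,0.75]
  ]
}}

```text
t: 42.92
tcp_pos: [534.9, -159.5, 177.6]
eef_rot: [[-0.422, 0.906, 0.006], [0.906, 0.422, -0.001], [-0.004, 0.005, -1.0]]
force: [-0.3, -0.7, -0.3]
opening: 0.746
finger_force: 0.0
```

```bash
python3 -c "
from h import *
stack(snap('wrist','w18'),114)"
```

```text
tcp [ 534.066 -159.179  175.795] force [-0.315  1.146 -0.645]
wood [278.5 214.8] [62.1 67.9] 3311.0 [ 533.465 -158.649  114.   ]
marble+ [278.8 208.8] [71.5 77.4] 4334.0 [ 534.305 -159.738   92.   ]
marble+ [270.2 206.9] [160.  205.4] 6302.0 [ 526.509 -161.345   92.   ]
```

```bash
python3 -c "
import cv2,numpy as np
a=cv2.imread('pics/w15.png')[155:265,213:343];b=cv2.imread('pics/w18.png')[155:265,213:343]
cv2.imwrite('pics/e5.png',cv2.resize(np.hstack([a,b]),None,fx=3,fy=3,interpolation=cv2.INTER_CUBIC))"
```

```text
(no output)
```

View pics/e5.png

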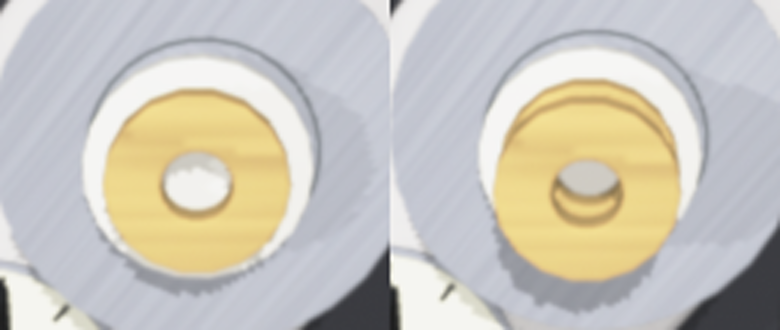

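```bash
python3 -c "
from h import *
d=snap('wrist'); s=robot.read_state(); R=s['eef_rot']; f=lambda X,Y:(213+(X-390)/3,155+Y/3)
t=onz(d,*f(587,189),114.5); lo=onz(d,*f(592,80),102.5)-27*R[:,0]; print('top',t,'low',lo, R.T@(t-lo))
print('hole top',onz(d,*f(587,191),114.5))
up=onz(d,*f(587,97),114.5);dn=onz(d,*f(587,281),114.5);print('top diam',np.linalg.norm(up-dn),(up+dn)/2)
l,r=onz(d,*f(495,190),114.5),onz(d,*f(681,190),114.5);print(np.linalg.norm(l-r),(l+r)/2)
"
```

```text
top [ 533.493 -160.037  114.5  ] low [ 534.183 -158.233  102.493] [ -1.341  -1.366 -12.01 ]
hole top [ 533.741 -160.568  114.5  ]
top diam 53.94083933548262 [ 533.825 -160.749  114.5  ]
51.79538905855254 [ 533.876 -160.182  114.5  ]
```

Call:
{"fn": "send_rows", "kwargs": {
  "increments": [
    [0,0,0,0.1,0,-0.5,0.75],
    [0,0,0,0.5,0.2,-0.7,0.75],
    [0,0,0,0.915,0.36,-0.7,0.75],
    [0,0,0,0.915,0.36,-0.7,0.75]
  ]
}}

```text
t: 43.52
tcp_pos: [527.0, -58.7, 244.0]
eef_rot: [[-0.425, 0.905, -0.0], [0.905, 0.425, 0.002], [0.002, 0.0, -1.0]]
force: [1.0, 0.7, 1.1]
opening: 0.75
finger_force: 0.0
```

Call:
{"fn": "send_rows", "kwargs": {
  "increments": [
    [0,0,0,0.915,0.36,0,0.75],
    [0,0,0,0.915,0.36,0,0.75],
    [0,0,0,0.915,0.36,0,0.75]
  ]
}}

```text
t: 43.9
tcp_pos: [521.3, 38.4, 243.9]
eef_rot: [[-0.425, 0.905, -0.0], [0.905, 0.425, 0.001], [0.001, 0.0, -1.0]]
force: [0.3, 0.6, 0.2]
opening: 0.753
finger_force: 0.0
```

Call:
{"fn": "send_rows", "kwargs": {
  "increments": [
    [0,0,0,0.915,0.36,0,0.75],
    [0,0,0,0.915,0.36,0,0.75],
    [0,0,0,0.915,0.36,0,0.75]
  ]
}}

```text
t: 44.28
tcp_pos: [515.6, 135.9, 244.2]
eef_rot: [[-0.424, 0.906, -0.0], [0.906, 0.424, 0.001], [0.001, 0.0, -1.0]]
force: [-0.6, -0.8, -0.0]
opening: 0.751
finger_force: 0.0
```

Call:
{"fn": "send_rows", "kwargs": {
  "increments": [
    [0,0,0,0.915,0.36,0,0.75],
    [0,0,0,0.915,0.36,0,0.75],
    [0,0,0,0.915,0.36,0,0.75]
  ]
}}

```text
t: 44.65
tcp_pos: [509.9, 233.6, 244.3]
eef_rot: [[-0.424, 0.906, 0.0], [0.906, 0.424, 0.0], [0.0, 0.0, -1.0]]
force: [-0.1, -0.1, 0.1]
opening: 0.749
finger_force: 0.0
```

Call:
{"fn": "send_rows", "kwargs": {
  "increments": [
    [0,0,0,0.915,0.36,0,0.75],
    [0,0,0,0.915,0.36,0,0.75],
    [0,0,0,0.915,0.36,0,0.75]
  ]
}}

```text
t: 45.02
tcp_pos: [504.1, 331.4, 244.4]
eef_rot: [[-0.423, 0.906, 0.001], [0.906, 0.423, 0.0], [-0.0, 0.001, -1.0]]
force: [1.2, 0.2, -0.7]
opening: 0.752
finger_force: 0.0
```

Call:
{"fn": "send_rows", "kwargs": {
  "increments": [
    [-0.06,0,0,0,0,0.1,0.75],
    [-0.12,0,0,0,0,0.4,0.75],
    [-0.18,0,0,0,0,0.7,0.75],
    [-0.195,0,0,0,0,0.88,0.75],
    [-0.195,0,0,0,0,0.88,0.75],
    [-0.195,0,0,0,0,0.88,0.75]
  ]
}}

```text
t: 45.78
tcp_pos: [505.2, 330.4, 158.0]
eef_rot: [[-0.42, 0.742, 0.523], [0.907, 0.345, 0.241], [-0.002, 0.575, -0.818]]
force: [1.1, -0.1, 0.0]
opening: 0.749
finger_force: 0.0
```

```bash
python3 look.py 300
```

```text
[505.478 330.895 158.522] [[-0.421  0.741  0.523]
 [ 0.907  0.344  0.241]
 [-0.001  0.576 -0.817]]
expect [536.437 346.274 105.7  ] [278.298 215.497]
[456.8 378.6] [ 14.4 103.8] 968.5 [739.116 253.489 207.505] -> rel (array([ 0.001, -0.   ,  0.001]), array([-1.686,  1.746,  1.016]))
[279.3 213.9] [60.2 62.2] 2212.5 [536.469 347.814 106.17 ] -> rel (array([ 0.001, -0.   ,  0.001]), array([ 0.024, -0.015,  1.011]))
[289.  161.2] [  9.7 294.4] 1768.0 [523.702 390.471 110.525] -> rel (array([ 0.001, -0.   ,  0.001]), array([0.464, 0.062, 1.011]))
[41.8 24.1] [15.4 99.9] 1064.0 [351.712 417.656   9.056] -> rel (array([ 0.001, -0.   ,  0.001]), array([ 1.435, -1.704,  1.006]))
```

Call:
{"fn": "send_rows", "kwargs": {
  "increments": [
    [0.001,0,0.001,0.01,-0.015,0.4,0.75],
    [0.001,0,0.001,0.01,-0.015,0.7,0.75],
    [0.001,0,0.001,0.01,-0.015,0.85,0.75],
    [0.001,0,0.001,0.01,-0.015,0.9,0.75]
  ]
}}

```text
t: 46.32
tcp_pos: [553.6, 362.1, 94.8]
eef_rot: [[-0.409, 0.755, 0.513], [0.913, 0.348, 0.215], [-0.016, 0.556, -0.831]]
force: [0.5, 0.1, 0.1]
opening: 0.749
finger_force: 0.0
```

Call:
{"fn": "send_rows", "kwargs": {
  "increments": [
    [0,0,0,0,0,0.04,0.75],
    [0,0,0,0,0,0.07,0.75],
    [0,0,0,0,0,0.09,0.75],
    [0,0,0,0,0,0.103,0.75],
    [0,0,0,0,0,0.103,0.75]
  ]
}}

```text
t: 46.95
tcp_pos: [557.7, 365.2, 88.4]
eef_rot: [[-0.41, 0.757, 0.509], [0.912, 0.349, 0.216], [-0.015, 0.553, -0.833]]
force: [-0.4, 0.4, 0.1]
opening: 0.751
finger_force: 0.3
```

Call:
{"fn": "send_rows", "kwargs": {
  "increments": [
    [0,0,0,0,0,0,0.5],
    [0,0,0,0,0,0,0.5],
    [0,0,0,0,0,0,0.5],
    [0,0,0,0,0,0,0.5],
    [0,0,0,0,0,0,0.5]
  ],
  "squeeze": 20
}}

```text
t: 47.58
tcp_pos: [556.4, 364.6, 87.7]
eef_rot: [[-0.41, 0.758, 0.508], [0.912, 0.35, 0.215], [-0.015, 0.551, -0.834]]
force: [-8.6, -3.5, 4.5]
opening: 0.498
finger_force: 4.5
```

Call:
{"fn": "send_rows", "kwargs": {
  "increments": [
    [0,0,0,0,0.03,-0.05,0.5],
    [0,0,0,0,0.05,-0.1,0.5],
    [0,0,0,0,0.07,-0.2,0.5],
    [0,0,0,0,0.09,-0.3,0.5],
    [0,0,0,0,0.12,-0.45,0.5],
    [0,0,0,0,0.14,-0.6,0.5],
    [0,0,0,0,0.14,-1,0.5],
    [0,0,0,0,0.14,-1,0.5]
  ]
}}

```text
t: 48.58
tcp_pos: [517.2, 348.7, 181.6]
eef_rot: [[-0.41, 0.755, 0.511], [0.912, 0.348, 0.217], [-0.014, 0.556, -0.831]]
force: [0.3, -0.4, -0.1]
opening: 0.5
finger_force: 0.0
```

Call:
{"fn": "send_rows", "kwargs": {
  "increments": [
    [0.05,0,0,-0.2,0,-0.2,0.5],
    [0.1,0,0,-0.5,0,-0.4,0.5],
    [0.15,0,0,-1,0,-0.6,0.5],
    [0.195,0,0,-1,0,-0.6,0.5],
    [0.195,0,0,-1,0,-0.6,0.5]
  ]
}}

```text
t: 49.2
tcp_pos: [529.5, 244.0, 229.1]
eef_rot: [[-0.408, 0.913, -0.019], [0.913, 0.408, -0.025], [-0.015, -0.028, -0.999]]
force: [-0.6, 0.3, -0.1]
opening: 0.497
finger_force: 0.0
```

```bash
python3 -c "
from h import *
d=snap('wrist','w19'); togo(d,535,-158.3); heldwood(d)"
```

```text
tcp [528.381 244.274 229.009] open 0.4986723122160241 grip 0.0
togo [-3.7   -1.585  0.098]
[528.381 244.274 229.009] 0.4986723122160241 0.0
[[-0.409  0.912 -0.018]
 [ 0.912  0.409 -0.025]
 [-0.015 -0.027 -1.   ]]
held? [420.9 376.9] [13. 93.] 682 tool xyz [-70.042  86.206 -38.   ]
held? [381.8  44.3] [  9.9 275.1] 1602 tool xyz [113.495  45.151 -38.   ]
220 (np.int64(276), np.int64(369), 30)
230 (np.int64(278), np.int64(354), 28)
240 (np.int64(314), np.int64(352), 11)
250 (np.int64(302), np.int64(366), 15)
260 (np.int64(290), np.int64(379), 15)
270 (np.int64(277), np.int64(373), 13)
280 (np.int64(277), np.int64(379), 14)
```

Run:
```python
from plan import *
d=snap("wrist","w20"); t=snap("top"); s=robot.read_state(); print(s["qpos"],s["tcp_pos"])
T=np.array([661.75,73.7,105.7])+300*yb
print(proj(d,T),proj(t,T))
u,v=proj(t,T)
h=cv2.cvtColor(t["image"],cv2.COLOR_RGB2HSV)
m=(h[...,0]>10)&(h[...,0]<30)&(h[...,1]>40)&(h[...,2]>110)
yy,xx=np.mgrid[:420,:560]; m&=np.hypot(xx-u,yy-v)<18
k=cv2.morphologyEx(m.astype(np.uint8),cv2.MORPH_OPEN,np.ones((3,3)))
for c in cv2.findContours(k,cv2.RETR_EXTERNAL,cv2.CHAIN_APPROX_NONE)[0]: 
    if len(c)>10: print(cv2.contourArea(c),cv2.fitEllipse(c))
x,y=map(int,(u,v)); A=t["image"][y-30:y+30,x-30:x+30]
u,v=proj(d,T);x=int(min(max(u,70),490));y=int(min(max(v,70),350)); B=d["image"][y-70:y+70,x-70:x+70]; print(x,y)
cv2.imwrite("pics/e6.png",np.hstack([cv2.resize(A,(400,400),interpolation=cv2.INTER_CUBIC),cv2.resize(B,(400,400),interpolation=cv2.INTER_CUBIC)])[:,:,::-1])
```

```text
[ 0.329  0.397  1.589 -0.018  1.181 -0.086] [527.225 244.436 229.727]
[336.809 103.404] [148.596 219.32 ]
28.0 ((158.01136779785156, 217.6796417236328), (5.07144021987915, 9.730627059936523), 42.084049224853516)
382.0 ((145.19078063964844, 213.87632751464844), (19.2209529876709, 29.19485855102539), 55.207218170166016)
336 103
```

View pics/e6.png

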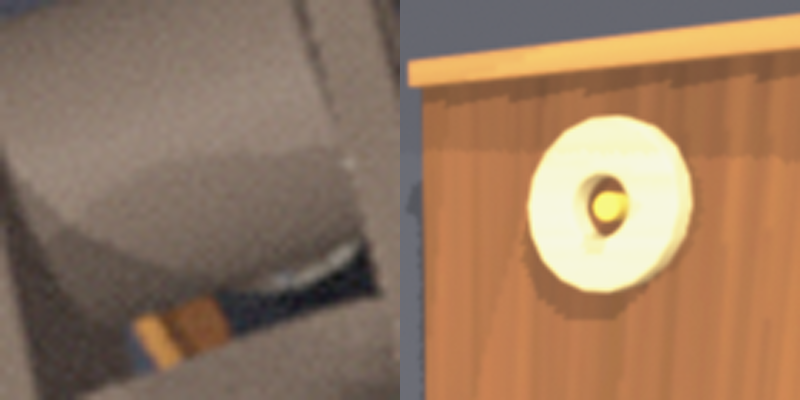

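```bash
cat > plan2.py <<'E'
from plan import *
th=np.radians(25); z2=np.sin(th)*xb-np.cos(th)*Z; R2=np.stack([np.cross(yb,z2),yb,z2],1)
def rel2(P,R=R2):
    s=robot.read_state(); return cv2.Rodrigues(s["eef_rot"].T@R)[0].ravel()/np.pi, s["eef_rot"].T@(np.array(P)-s["tcp_pos"])/100
T=np.array([661.75,73.7,105.7])+300*yb
def tcp2(T,back=0): return T-6*n+z2*(2.5+29-back)
E
python3 - <<'E'
from plan2 import *
print(tcp2(T),tcp2(T,100),rel2(tcp2(T,100)))
d=snap("wrist"); o=np.array(d["cam_to_world"])[:3,3]; print(np.array(d["cam_to_world"])[:3,2]@(T-o))
import pickle;pickle.dump(d,open("k4.pkl","wb"))
E
```

```text
[551.66  353.273  72.236] [513.261 335.619 162.867] (array([-0.12 , -0.112, -0.492]), array([0.899, 0.264, 0.649]))
306.49506506400763
```

Call:
{"fn": "send_rows", "kwargs": {
  "increments": [
    [-0.12,-0.112,-0.492,0.3,0.1,0.1,0.62],
    [-0.12,-0.112,-0.492,0.5,0.15,0.2,0.62],
    [-0.12,-0.112,-0.492,0.7,0.2,0.3,0.62],
    [-0.12,-0.112,-0.492,0.899,0.264,0.4,0.62],
    [-0.12,-0.112,-0.492,0.899,0.264,0.5,0.62],
    [-0.12,-0.112,-0.492,0.899,0.264,0.6,0.62],
    [-0.12,-0.112,-0.492,0.899,0.264,0.649,0.62],
    [-0.12,-0.112,-0.492,0.899,0.264,0.649,0.62]
  ]
}}

```text
t: 50.4
tcp_pos: [512.6, 335.8, 163.8]
eef_rot: [[-0.875, -0.309, 0.373], [-0.275, 0.951, 0.142], [-0.399, 0.022, -0.917]]
force: [0.3, -0.1, -0.9]
opening: 0.622
finger_force: 0.0
```

```bash
cat > look2.py <<'E'
from plan2 import *
import pickle
d=snap("wrist"); s=robot.read_state(); print(s["tcp_pos"],s["qpos"]); print(rel2(tcp2(T,100)))
print("expect",proj(d,T))
h=cv2.cvtColor(d["image"],cv2.COLOR_RGB2HSV); 
for e,a in blobs(d,wood(d),800,20000):
    o,r=ray(d,*e[0]); q=o+r*(((T-o)@n)/(r@n)); print(np.round(e[0],1),np.round(e[1],1),a,q)
    d0=pickle.load(open("k4.pkl","rb")); p,er=tri([ray(d,*e[0]),ray(d0,339.5,104.4)]); print("  tri",p,er,"along n",(p-T)@n,"slope",(p-T)@sl,"yb",(p-T)@yb)
pickle.dump(d,open("k5.pkl","wb"))
E
python3 look2.py
```

```text
[512.111 335.182 163.604] [ 0.498  0.364  1.927 -0.121  0.445 -1.296]
(array([-0.009, -0.008, -0.033]), array([-0.008,  0.   ,  0.012]))
expect [279.967 216.931]
[245.4 364.8] [ 28.6 222.9] 3641.5 [650.68  349.542 179.336]
  tri [522.366 329.734 239.135] [np.float64(9.037320456007983), np.float64(9.037320456008006)] along n 120.6000322368609 slope 60.402862450832544 yb -9.150716659264885
[330.4 184.6] [  9.5 250.4] 1202.5 [501.104 378.934  92.773]
  tri [527.75  368.042  73.666] [np.float64(24.063088338814783), np.float64(24.06308833881478)] along n -26.9288566813051 slope -17.39175427997697 yb 23.406533806256896
```

Run:
```python
from plan2 import *
import pickle
d=pickle.load(open("k5.pkl","rb")); h=cv2.cvtColor(d["image"],cv2.COLOR_RGB2HSV); 
for v in range(170,262,6): print(v,' '.join("%d/%d/%d"%tuple(h[v,u]) for u in range(235,330,10)))
```

```text
170 12/149/215 12/150/211 12/150/199 12/151/199 12/149/197 12/148/196 13/149/197 12/150/204 13/146/168 20/137/246
176 12/150/213 13/150/214 13/152/212 12/151/208 13/151/215 13/150/207 12/150/200 12/148/196 12/144/170 18/144/243
182 13/150/216 13/149/204 13/145/174 12/145/171 12/143/169 12/146/180 12/145/204 13/146/204 13/146/192 15/151/226
188 12/150/202 12/143/169 13/143/169 20/112/232 30/14/247 30/24/247 13/147/205 12/149/207 12/149/206 14/150/195
194 12/149/202 12/143/168 14/134/185 30/17/247 30/13/247 30/20/247 30/26/247 12/149/211 12/147/206 13/144/167
200 12/145/187 12/145/171 30/18/247 30/14/247 30/14/247 30/22/247 30/22/247 29/54/247 12/149/214 12/140/158
206 12/143/185 12/144/177 30/17/247 30/14/247 26/80/247 30/33/247 30/24/247 30/11/247 12/149/204 13/142/147
212 12/147/200 12/142/172 30/17/247 30/21/247 12/143/175 12/143/166 30/21/247 30/10/247 12/148/198 12/141/143
218 12/148/196 12/144/165 30/18/247 29/49/247 16/149/175 13/143/164 30/18/247 30/11/247 13/147/194 12/140/148
224 13/145/190 12/140/159 30/20/247 30/14/247 20/161/216 15/150/190 30/15/247 30/12/247 12/147/205 12/141/148
230 12/148/207 12/147/205 30/21/247 30/15/247 30/99/247 30/24/247 30/14/247 30/12/247 12/149/199 13/139/145
236 12/148/201 12/148/202 30/30/247 30/19/247 30/15/247 30/18/247 30/13/247 17/128/223 13/148/190 12/142/144
242 13/149/200 13/148/193 13/150/189 30/21/247 30/18/247 30/19/247 30/14/247 13/150/201 13/150/202 12/141/148
248 12/147/198 12/145/201 12/144/203 12/145/202 28/71/247 25/92/246 12/147/198 12/150/197 13/150/195 12/141/148
254 13/149/203 13/150/201 12/147/198 13/149/197 13/151/197 13/151/197 12/149/198 13/150/199 12/149/215 12/147/186
260 12/148/200 13/150/201 13/146/202 12/144/203 13/149/216 13/148/217 13/150/218 12/148/215 12/148/210 12/143/177
```

```bash
cat >> look2.py <<'E'
print("----")
m=(h[...,0]>22)&(h[...,2]>235)
for e,a in blobs(d,m,1000,9000):
    o,r=ray(d,*e[0]); q=o+r*(((T-o)@n)/(r@n)); print(np.round(e[0],1),np.round(e[1],1),e[2],a,q,"slope,yb",(q-T)@sl,(q-T)@yb, "rel",rel2(tcp2(q,100)))
    p,er=tri([ray(d,*e[0]),ray(d0,339.5,104.4)]); print("  tri",p,er,"n",(p-T)@n,"slope",(p-T)@sl,"yb",(p-T)@yb)
print("expected depth",np.linalg.inv(d["cam_to_world"])[2]@np.append(T,1))
E
python3 look2.py
```

```text
[512.433 335.026 163.807] [ 0.498  0.365  1.924 -0.125  0.451 -1.277]
(array([-0.009, -0.008, -0.038]), array([-0.005,  0.003,  0.013]))
expect [280.388 217.676]
[244.3 364.4] [ 29.5 219.4] 3658.0 [650.245 349.522 179.054]
  tri [522.589 329.426 238.471] [np.float64(9.40657493480461), np.float64(9.406574934804638)] along n 120.01301691067442 slope 60.08256272937685 yb -9.523624200367525
[330.8 180.5] [  9.4 228.3] 1171.0 [497.705 377.476  90.184]
  tri [528.145 368.775  65.331] [np.float64(24.657310563210004), np.float64(24.657310563209986)] along n -34.137600528640625 slope -21.62741334920785 yb 23.907940451166574
[476.1  12.1] [34.1 57.7] 998.5 [358.986 447.328  22.362]
  tri [436.19  312.647 309.039] [np.float64(77.49278922806351), np.float64(77.49278922806354)] along n 226.86514204860902 slope 30.513347125163904 yb 11.320916078863114
----
[279.1 217.5] [62.4 62.8] 124.2697982788086 3080.5 [536.684 345.184 105.538] slope,yb -0.2826040417182017 -1.0939331214760866 rel (array([-0.009, -0.008, -0.038]), array([-0.004, -0.008,  0.013]))
  tri [538.482 346.42  103.177] [np.float64(0.5540155958801929), np.float64(0.5540155958802574)] n -3.166964846792205 slope 0.12390979271128932 yb -0.721752661477365
expected depth 278.96438278228635
```

Call:
{"fn": "send_rows", "kwargs": {
  "increments": [
    [-0.009,-0.008,-0.038,-0.004,-0.008,0.013,0.68],
    [-0.009,-0.008,-0.038,-0.004,-0.008,0.013,0.68],
    [-0.009,-0.008,-0.038,-0.004,-0.008,0.013,0.68]
  ]
}}

```text
t: 50.88
tcp_pos: [514.9, 335.4, 163.1]
eef_rot: [[-0.827, -0.41, 0.383], [-0.372, 0.912, 0.174], [-0.421, 0.002, -0.907]]
force: [-0.1, -0.7, 1.0]
opening: 0.679
finger_force: 0.0
```

Run:
```python
from plan2 import *
print(rel2(tcp2(np.array([536.8,345.3,105.3])))); print(robot.read_state()["qpos"])
```

```text
(array([-0.001, -0.001, -0.002]), array([0.014, 0.001, 1.   ]))
[ 0.481  0.362  1.943 -0.059  0.404 -1.463]
```

Call:
{"fn": "send_rows", "kwargs": {
  "increments": [
    [-0.001,-0.001,-0.002,0.01,0,0.4,0.68],
    [-0.001,-0.001,-0.002,0.01,0,0.7,0.68],
    [-0.001,-0.001,-0.002,0.01,0,0.83,0.68],
    [-0.001,-0.001,-0.002,0.01,0,0.88,0.68],
    [-0.001,-0.001,-0.002,0.01,0,0.88,0.68]
  ]
}}

```text
t: 51.5
tcp_pos: [547.7, 350.2, 83.0]
eef_rot: [[-0.822, -0.42, 0.385], [-0.381, 0.907, 0.179], [-0.424, 0.0, -0.906]]
force: [-0.4, 0.6, 0.5]
opening: 0.676
finger_force: 0.0
```

Run:
```python
from plan2 import *
print(rel2(tcp2(np.array([536.8,345.3,105.3])))); s=robot.read_state(); print(s["qpos"],s["force"])
```

```text
(array([0.001, 0.001, 0.001]), array([0.004, 0.001, 0.121]))
[ 0.475  0.525  1.937 -0.072  0.242 -1.464] [-0.425  0.568  0.548]
```

Tracking is good (q4 = 0.24). Final descent, then grip.

Call:
{"fn": "send_rows", "kwargs": {
  "increments": [
    [0.001,0.001,0.001,0.004,0,0.04,0.68],
    [0.001,0.001,0.001,0.004,0,0.08,0.68],
    [0.001,0.001,0.001,0.004,0,0.1,0.68],
    [0.001,0.001,0.001,0.004,0,0.117,0.68],
    [0.001,0.001,0.001,0.004,0,0.117,0.68]
  ]
}}

```text
t: 52.12
tcp_pos: [551.9, 352.0, 71.6]
eef_rot: [[-0.824, -0.417, 0.383], [-0.379, 0.909, 0.174], [-0.421, -0.001, -0.907]]
force: [0.3, 0.6, -0.4]
opening: 0.68
finger_force: 0.0
```

Call:
{"fn": "send_rows", "kwargs": {
  "increments": [
    [0,0,0,0,0,0,0.5],
    [0,0,0,0,0,0,0.5],
    [0,0,0,0,0,0,0.5],
    [0,0,0,0,0,0,0.5],
    [0,0,0,0,0,0,0.5]
  ],
  "squeeze": 25
}}

```text
t: 52.75
tcp_pos: [551.9, 352.0, 71.8]
eef_rot: [[-0.824, -0.417, 0.383], [-0.379, 0.909, 0.174], [-0.421, -0.001, -0.907]]
force: [0.3, 0.4, 0.5]
opening: 0.563
finger_force: 25.0
```

Run:
```python
from plan2 import *
p=np.cos(np.radians(12))*n+np.sin(np.radians(12))*sl; s=robot.read_state(); R=s["eef_rot"]
print(s["tcp_pos"],s["qpos"]); print("peg dir",R.T@p,"uphill",R.T@sl,"n",R.T@n); print(rel2(tcp2(np.array([536.8,345.3,105.3]))))
```

```text
[551.888 352.018  71.765] [ 0.477  0.548  1.932 -0.091  0.229 -1.441]
peg dir [-0.033 -0.001 -0.999] uphill [-0.984 -0.    -0.176] n [ 0.176 -0.001 -0.984]
(array([-0.   , -0.001, -0.   ]), array([-0.002,  0.002,  0.   ]))
```

Call:
{"fn": "send_rows", "kwargs": {
  "increments": [
    [0,0,0,-0.02,0,-0.05,0.5],
    [0,0,0,-0.03,0,-0.1,0.5],
    [0,0,0,-0.035,0,-0.2,0.5],
    [0,0,0,-0.04,0,-0.3,0.5],
    [0,0,0,-0.045,0,-0.45,0.5],
    [0,0,0,-0.05,0,-0.6,0.5],
    [0,0,0,-0.05,0,-1,0.5],
    [0,0,0,-0.05,0,-1,0.5]
  ]
}}

```text
t: 53.75
tcp_pos: [517.7, 336.7, 167.8]
eef_rot: [[-0.822, -0.417, 0.387], [-0.378, 0.909, 0.176], [-0.425, -0.001, -0.905]]
force: [-0.1, 0.4, -0.8]
opening: 0.564
finger_force: 25.0
```

```bash
cat > look3.py <<'E'
from plan2 import *
a3=np.radians(-10); z3=np.sin(a3)*xb-np.cos(a3)*Z; R3=np.stack([np.cross(yb,z3),yb,z3],1)
def look3(tx=None,name=None):
    d=snap("wrist",name); s=robot.read_state(); h=cv2.cvtColor(d["image"],cv2.COLOR_RGB2HSV)
    print(s["tcp_pos"],"open",s["opening"],"grip",s["finger_force"],s["qpos"])
    print("turn",rel2([0,0,0],R3)[0])
    m=wood(d)|((h[...,0]>22)&(h[...,0]<34)&(h[...,2]>235))
    for r in range(200,300,10):
        x=np.where(m[r,180:380])[0]; print(r,(180+x.min(),180+x.max(),len(x)) if len(x) else None,end=' ')
    print(); return d
if __name__=="__main__": look3(name="w21")
E
python3 look3.py
```

```text
[517.746 336.584 166.305] open 0.5633688423686931 grip 25.000041872262955 [ 0.481  0.361  1.934 -0.056  0.41  -1.475]
turn [-0.     0.195 -0.   ]
200 (np.int64(200), np.int64(337), 19) 210 (np.int64(184), np.int64(336), 36) 220 (np.int64(180), np.int64(336), 32) 230 (np.int64(248), np.int64(336), 74) 240 (np.int64(228), np.int64(336), 92) 250 (np.int64(234), np.int64(329), 94) 260 (np.int64(232), np.int64(327), 76) 270 (np.int64(180), np.int64(328), 76) 280 (np.int64(181), np.int64(327), 92) 290 (np.int64(189), np.int64(328), 95)
```

Run:
```python
from look3 import *
s=robot.read_state(); print(s["eef_rot"].T@np.array([2,-70,50])/100, R3.T@np.array([2.3,-107,0])/100, R3.T@np.array([0,0,-100])/100); print(R3)
```

```text
[ 0.037 -0.645 -0.568] [ 0.42  -0.982  0.074] [-0.174  0.     0.985]
[[-0.895 -0.418 -0.158]
 [-0.411  0.909 -0.073]
 [ 0.174  0.    -0.985]]
```

Call:
{"fn": "send_rows", "kwargs": {
  "increments": [
    [0,0.05,0,0.01,-0.1,-0.3,0.5],
    [0,0.1,0,0.02,-0.3,-0.568,0.5],
    [0,0.15,0,0.037,-0.645,-0.568,0.5],
    [0,0.195,0,0.037,-0.645,-0.568,0.5],
    [0,0.195,0,0.037,-0.645,-0.568,0.5]
  ]
}}

```text
t: 54.42
tcp_pos: [520.9, 266.5, 212.4]
eef_rot: [[-0.895, -0.416, -0.162], [-0.41, 0.909, -0.076], [0.179, -0.001, -0.984]]
force: [-0.2, -0.4, -0.7]
opening: 0.564
finger_force: 25.0
```

Call:
{"fn": "send_rows", "kwargs": {
  "increments": [
    [0,0,0,0.21,-0.49,0.037,0.5],
    [0,0,0,0.42,-0.982,0.074,0.5],
    [0,0,0,0.42,-0.982,0.074,0.5]
  ]
}}

```text
t: 54.8
tcp_pos: [521.5, 157.1, 214.7]
eef_rot: [[-0.896, -0.415, -0.159], [-0.408, 0.91, -0.074], [0.175, -0.002, -0.985]]
force: [-0.2, 0.4, 0.0]
opening: 0.565
finger_force: 25.0
```

Call:
{"fn": "send_rows", "kwargs": {
  "increments": [
    [0,0,0,0.21,-0.49,0.037,0.5],
    [0,0,0,0.42,-0.982,0.074,0.5],
    [0,0,0,0.42,-0.982,0.074,0.5]
  ]
}}

```text
t: 55.18
tcp_pos: [523.9, 50.8, 215.0]
eef_rot: [[-0.896, -0.415, -0.159], [-0.408, 0.91, -0.075], [0.175, -0.002, -0.984]]
force: [0.1, 0.7, 0.8]
opening: 0.565
finger_force: 25.0
```

Call:
{"fn": "send_rows", "kwargs": {
  "increments": [
    [0,0,0,0.21,-0.49,0.037,0.5],
    [0,0,0,0.42,-0.982,0.074,0.5],
    [0,0,0,0.42,-0.982,0.074,0.5]
  ]
}}

```text
t: 55.55
tcp_pos: [526.4, -55.7, 215.2]
eef_rot: [[-0.896, -0.415, -0.159], [-0.408, 0.91, -0.075], [0.176, -0.002, -0.984]]
force: [0.1, 0.7, -0.1]
opening: 0.561
finger_force: 25.0
```

Call:
{"fn": "send_rows", "kwargs": {
  "increments": [
    [0,0,0,0.21,-0.49,0.037,0.5],
    [0,0,0,0.42,-0.982,0.074,0.5],
    [0,0,0,0.42,-0.982,0.074,0.5],
    [0,0,0,0.42,-0.982,0.074,0.5]
  ]
}}

```text
t: 56.05
tcp_pos: [528.8, -159.9, 215.6]
eef_rot: [[-0.894, -0.418, -0.16], [-0.411, 0.908, -0.075], [0.177, -0.001, -0.984]]
force: [-0.2, 0.2, -0.4]
opening: 0.569
finger_force: 25.0
```

Run:
```python
from look3 import *
d=look3(name="w22"); s=robot.read_state(); R=s["eef_rot"]; print(R)
print("togo at z140",rel2([529,-161.1,140])[1])
# dark outline of held coaster: bounding of hole & disc using wood mask comps
h=cv2.cvtColor(d["image"],cv2.COLOR_RGB2HSV); m=wood(d)|((h[...,0]>20)&(h[...,0]<34)&(h[...,2]>235))
for e,a in blobs(d,m,800,30000): print(e,a)
M=np.array(d["mount"])
# predicted outline of coaster top rim if level and centred
c=s["tcp_pos"]+R@np.array([0,0,-31.5])
for dz in(6,-6):
  pts=[proj(d,c+np.array([27*np.cos(t),27*np.sin(t),dz])) for t in np.linspace(0,2*np.pi,24,endpoint=False)]
  pts=np.array(pts); print(dz,pts.min(0),pts.max(0),proj(d,c+[0,0,dz]))
```

```text
[ 528.808 -159.743  215.675] open 0.5650870453301164 grip 25.000074952840805 [-0.344  0.419  1.604 -0.132  1.248 -2.297]
turn [-0.    -0.001  0.   ]
200 (np.int64(265), np.int64(298), 31) 210 (np.int64(188), np.int64(305), 51) 220 (np.int64(184), np.int64(307), 49) 230 (np.int64(246), np.int64(306), 53) 240 (np.int64(244), np.int64(315), 72) 250 (np.int64(236), np.int64(323), 88) 260 (np.int64(234), np.int64(325), 62) 270 (np.int64(232), np.int64(326), 56) 280 (np.int64(233), np.int64(326), 59) 290 (np.int64(237), np.int64(323), 80) 
[[-0.894 -0.419 -0.16 ]
 [-0.412  0.908 -0.075]
 [ 0.177 -0.001 -0.984]]
togo at z140 [-0.13  -0.012  0.746]
((279.49749755859375, 270.2251892089844), (90.84220886230469, 94.97948455810547), 94.3615493774414) 6777.0
((273.22235107421875, 215.81781005859375), (32.67802047729492, 58.89755630493164), 84.07875061035156) 1073.5
((193.9237518310547, 155.65478515625), (69.39588928222656, 83.68133544921875), 86.35321044921875) 4207.0
6 [229.366 222.374] [327.465 317.654] [278.329 270.887]
-6 [232.466 219.235] [324.521 308.85 ] [278.417 264.813]
```

Call:
{"fn": "send_rows", "kwargs": {
  "increments": [
    [0,0,0,-0.06,-0.02,0.3,0.5],
    [0,0,0,-0.13,-0.02,0.6,0.5],
    [0,0,0,-0.13,-0.02,0.746,0.5],
    [0,0,0,-0.13,-0.02,0.746,0.5]
  ]
}}

```text
t: 56.6
tcp_pos: [528.9, -162.8, 139.7]
eef_rot: [[-0.894, -0.418, -0.162], [-0.411, 0.908, -0.075], [0.178, -0.0, -0.984]]
force: [1.1, 0.5, -0.5]
opening: 0.571
finger_force: 25.0
```

Run:
```python
from look3 import *
s=robot.read_state(); print(s["tcp_pos"],s["finger_force"],s["opening"]); print("togo z97,z87.5",rel2([528.7,-161.6,97])[1],rel2([528.7,-161.6,87.5])[1])
```

```text
[ 528.902 -162.825  139.74 ] 24.999944865703583 0.5709840007758885
togo z97,z87.5 [-0.079  0.012  0.42 ] [-0.096  0.012  0.513]
```

Call:
{"fn": "send_rows", "kwargs": {
  "increments": [
    [0,0,0,-0.04,0.012,0.2,0.5],
    [0,0,0,-0.065,0.012,0.35,0.5],
    [0,0,0,-0.079,0.012,0.42,0.5],
    [0,0,0,-0.085,0.012,0.45,0.5],
    [0,0,0,-0.09,0.012,0.48,0.5],
    [0,0,0,-0.093,0.012,0.5,0.5],
    [0,0,0,-0.096,0.012,0.513,0.5],
    [0,0,0,-0.096,0.012,0.513,0.5]
  ]
}}

```text
t: 57.6
tcp_pos: [529.0, -162.5, 87.9]
eef_rot: [[-0.895, -0.417, -0.161], [-0.41, 0.909, -0.075], [0.177, -0.001, -0.984]]
force: [-0.3, 0.0, -0.7]
opening: 0.561
finger_force: 25.0
```

Call:
{"fn": "send_rows", "kwargs": {
  "increments": [
    [0,0,0,0,0,0,0.58],
    [0,0,0,0,0,0,0.6],
    [0,0,0,0,0,0,0.64],
    [0,0,0,0,0,0,0.72],
    [0,0,0,0.03,0,-0.2,0.75],
    [0,0,0,0.1,0,-0.6,0.75],
    [0,0,0,0.17,0,-1,0.75],
    [0,0,0,0.17,0,-1,0.75]
  ]
}}

```text
t: 58.6
tcp_pos: [530.9, -162.4, 192.0]
eef_rot: [[-0.895, -0.417, -0.156], [-0.41, 0.909, -0.077], [0.174, -0.005, -0.985]]
force: [0.1, 0.8, -0.2]
opening: 0.749
finger_force: 0.0
```

Run:
```python
from look3 import *
d=look3(name="w23"); h=cv2.cvtColor(d["image"],cv2.COLOR_RGB2HSV); m=wood(d)|((h[...,0]>20)&(h[...,0]<34)&(h[...,2]>235))
for z in(126,): print("expect top",proj(d,(534,-158.8,z)))
for e,a in blobs(d,m,800,30000): print(e,a,onz(d,*e[0],126))
t=snap("top","t2"); h=cv2.cvtColor(t["image"],cv2.COLOR_RGB2HSV); m=wood(t)
for e,a in blobs(t,m,100,1500): print("top",np.round(e[0],1),np.round(e[1],1),a,onz(t,*e[0],126))
```

```text
[ 530.112 -162.064  190.166] open 0.7512862173435971 grip 0.0 [-0.347  0.445  1.633 -0.135  1.191 -2.29 ]
turn [-0.001 -0.001 -0.   ]
200 (np.int64(271), np.int64(302), 23) 210 (np.int64(255), np.int64(310), 54) 220 (np.int64(249), np.int64(314), 65) 230 (np.int64(248), np.int64(314), 48) 240 (np.int64(250), np.int64(310), 49) 250 (np.int64(256), np.int64(305), 50) 260 (np.int64(269), np.int64(293), 25) 270 None 280 None 290 None 
expect top [281.214 233.495]
((280.5532531738281, 229.93101501464844), (63.307247161865234, 65.65995025634766), 76.4640884399414) 3198.0 [ 531.424 -160.612  126.   ]
((193.02789306640625, 156.03565979003906), (67.18052673339844, 89.98534393310547), 82.67498779296875) 4215.5 [ 505.294 -252.934  126.   ]
top [453.1 350.8] [12.9 33.7] 247.5 [ 201.306 -421.863  126.   ]
top [494.5 327.9] [10.4 17.3] 109.0 [ 257.239 -527.759  126.   ]
```

Call:
{"fn": "send_rows", "kwargs": {
  "increments": [
    [0,0,0,0.1,0,-0.6,0.75],
    [0,0,0,-0.3,0.982,-0.67,0.75],
    [0,0,0,-0.3,0.982,-0.67,0.75],
    [0,0,0,-0.3,0.982,-0.67,0.75]
  ]
}}

```text
t: 59.2
tcp_pos: [525.9, -53.1, 248.6]
eef_rot: [[-0.893, -0.42, -0.162], [-0.413, 0.908, -0.075], [0.179, 0.0, -0.984]]
force: [0.0, -0.2, 0.5]
opening: 0.748
finger_force: 0.0
```

Call:
{"fn": "send_rows", "kwargs": {
  "increments": [
    [0,0,0,-0.42,0.982,-0.07,0.75],
    [0,0,0,-0.42,0.982,-0.07,0.75],
    [0,0,0,-0.42,0.982,-0.07,0.75]
  ]
}}

```text
t: 59.58
tcp_pos: [523.9, 53.2, 247.9]
eef_rot: [[-0.893, -0.42, -0.162], [-0.413, 0.908, -0.075], [0.179, -0.0, -0.984]]
force: [0.6, 0.1, 0.3]
opening: 0.751
finger_force: 0.0
```

Call:
{"fn": "send_rows", "kwargs": {
  "increments": [
    [0,0,0,-0.42,0.982,-0.07,0.75],
    [0,0,0,-0.42,0.982,-0.07,0.75],
    [0,0,0,-0.42,0.982,-0.07,0.75]
  ]
}}

```text
t: 59.95
tcp_pos: [521.9, 159.5, 247.3]
eef_rot: [[-0.893, -0.419, -0.162], [-0.412, 0.908, -0.076], [0.179, -0.001, -0.984]]
force: [-0.7, -0.9, -0.4]
opening: 0.749
finger_force: 0.0
```

Run:
```python
from h import *
t=snap("top","t3"); s=robot.read_state(); print(s["t"],s["tcp_pos"])
h=cv2.cvtColor(t["image"],cv2.COLOR_RGB2HSV); i=t["image"]
u,v=map(int,proj(t,(534,-158.8,120))); print(u,v)
m=((h[...,0]>12)&(h[...,0]<32)&(h[...,1]>40)&(h[...,2]>150)); yy,xx=np.mgrid[:420,:560]; near=np.hypot(xx-u,yy-v)<30
for e,a in blobs(t,m&near,60,1500): print("top coaster",np.round(e[0],1),np.round(e[1],1),a,onz(t,*e[0],126))
w=(i.min(2)>205)&near|(m&near)
for e,a in blobs(t,w,100,3000): print("marble+",np.round(e[0],1),np.round(e[1],1),a,onz(t,*e[0],92))
d=snap("scene","s3"); u,v=map(int,proj(d,(534,-158.8,110))); print(u,v)
h=cv2.cvtColor(d["image"],cv2.COLOR_RGB2HSV)
m=((h[...,0]>8)&(h[...,0]<32)&(h[...,1]>50)&(h[...,2]>100)); yy,xx=np.mgrid[:420,:560]
for r in range(v-18,v+19,2):
    x=np.where(m[r,u-30:u+30])[0]; print(r,(u-30+x.min(),u-30+x.max(),len(x)) if len(x) else None,end=' ')
print()
for z in(92,104,116,126): print(z,proj(d,(534,-158.8,z)))
```

```text
60.0 [522.009 158.235 247.407]
345 218
top coaster [345.5 218.4] [19.3 21.7] 327.0 [ 534.594 -157.784  126.   ]
marble+ [367.3 206.9] [ 9.1 23.1] 132.0 [ 566.272 -220.167   92.   ]
marble+ [338.7 225.4] [38.1 55.6] 1401.5 [ 518.449 -144.822   92.   ]
208 215
197 None 199 None 201 None 203 None 205 (np.int64(208), np.int64(213), 6) 207 (np.int64(200), np.int64(217), 18) 209 (np.int64(198), np.int64(219), 22) 211 (np.int64(196), np.int64(219), 24) 213 (np.int64(196), np.int64(218), 23) 215 (np.int64(196), np.int64(217), 22) 217 (np.int64(197), np.int64(217), 21) 219 (np.int64(197), np.int64(218), 22) 221 (np.int64(197), np.int64(218), 22) 223 (np.int64(198), np.int64(218), 21) 225 (np.int64(199), np.int64(218), 20) 227 (np.int64(201), np.int64(216), 16) 229 (np.int64(204), np.int64(210), 7) 231 None 233 None 
92 [209.351 222.107]
104 [208.751 218.041]
116 [208.142 213.918]
126 [207.628 210.438]
```

```bash
python3 -c "
from rig import robot
print(robot.close_job())"
```

```text
the job is handed in; nothing more can be done
None
```

The job is handed in: the zero knob is set with the pointer about 0.8° short of the middle of the zero mark but on it, the marble sits on the pan, and all three coasters are stacked on it to within about 2 mm.

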